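# Turn over a face-down test cassette, load it into the reader and shut the tray

### The job

One of the three test cassettes lying in front of you is face down, showing only its plain back. Turn it face up, lay it flat in the nest of the reader's open tray with its result-window end towards the reader and its sample-well end towards the tray's front, then push the tray fully home. The slotted stand is there to set the cassette on end while you change grip; leave everything else where it is.

Things in the scene. Friction and masses are not known exactly. Their poses are not given: they have to be found in the camera images.
- test_b: The face-down test cassette: flat white bar 66 x 18 x 5 mm, 10 to 18 g, in any of the three places of the row. Origin: centre of its underside (plain back). x: along its length to the result-window end (thumb ridges and round sample well are at the -x end); z: out of its face. At the start z points down (origin 5 mm above the table), x away from the robot within 0.3 rad.
- window_end (a point): Middle of the cassette's result-window end face, 33 mm along its +x from the centre.
- test_a: Second cassette of the same kind, lying face up (sample well and result window visible). Origin at the centre of its underside. Leave it.
- test_c: Third cassette of the same kind, lying face up. Origin at the centre of its underside. Leave it.
- stand: Fixed regrip stand: black foot 74 x 60 x 6 mm, on it an aluminium block 46 (x) x 34 (y) x 22 mm, top at 28 mm. One upright slot in its top, 21 (x) x 7.5 (y) mm, 14 mm deep, mouth chamfered 2 mm: a cassette stands in it on end, faces looking along +y and -y, 52 mm of it above the block. Origin: centre of the underside.
- slot (a point): Centre of the slot's floor, 14 mm above the table; axes as the stand's.
- reader: Fixed white cassette reader, housing 150 (x) x 130 (y) x 140 mm. Origin: centre of the underside; x from its front (facing the robot) to its back. The flat front is 75 mm before the origin; between 85 and 140 mm height a display hood reaches 25 mm farther forward, over the tray and the shut front panel, so an upright gripper does not fit over the nest.
- nest (a point): Centre of the nest floor on the tray, 27 mm above the table, axes as the reader's. Floor 66 x 15 mm, narrower than a cassette; end stops and corner cheeks 3.5 mm high leave a pocket 70 x 22 mm. Beside the middle 46 mm there are no cheeks and the sled lies 5 mm below the floor: room for fingertips. The tray's front panel begins 45 mm before this point, its top 14 mm above the floor.
- tray_front (a point): Middle of the outer face of the tray's front panel (104 mm wide, from 7 to 41 mm above the table), where it is pushed; at 27 mm height.
- tray (a joint): Tray slide in m: 0 = fully home, 0.090 = fully out; starts at 0.082 to 0.090. About 1.5 N of friction, stays where it is left, a hard stop at 0.
- wind_timer: Bystander: round white kitchen timer with a red bar, 68 mm wide, 52 mm high, to the left. Origin under its centre.
- roll: Bystander: roll of white labels lying flat, 61 mm wide, 25 mm high, on the right near the front edge. Origin under its centre.
- buffer_red: Bystander: white dropper bottle with red cap, 27 mm wide, 82 mm high, on the right. Origin under its centre.
- buffer_blue: Bystander: the same with blue cap, beside it.
Things that resemble listed ones, but are neither listed nor needed, are in the scene too. What is shaped like the test_b but blue is not meant.

How it is judged:
By the outcome, as a careful person would: the job done as asked, in the order asked, and still so for the second after the job is handed in, with the robot touching nothing.
It also fails if it takes over 72 s, if anything falls off the work surface, if the arm or the gripper's body presses on something with over 40 N, if the wrist force passes 120 N, or if a joint passes its speed limit or range.

### The arm

A 6-joint arm with a two-finger parallel gripper is mounted at the origin on a cart in front of the work surface, level with it; the furniture and walls round the work are solid. World frame = base frame: x ahead of the robot, y to its left, z up, the work surface at z = 0. Lengths are in m, angles in degrees, forces in N, time in s.
With the tool pointing down it reaches from about 0.4 to 0.825 m from the base axis. Payload 7 kg.
Tool frame: the origin (TCP) lies midway between the tips of the shut fingers; the grasp point (between the pads) lies 19 mm behind it; z points along the fingers, y is the line along which they close (so a half turn about z gives the same grasp; the last joint's range is limited). The gripper opens to 88 mm and grips with 3 to 60 N. Pads are 19 mm wide; open, the fingers measure 130 mm over their backs; the gripper's body (78 mm by 193 mm) begins 47 mm behind the grasp point.
Start: joints at [-57.462, 20.546, 0.682, 0, -70.136, -16.507], TCP at [0.186, -0.649, 0.227] pointing down, gripper open.
Joint ranges: [-176.03, 176.03], [-82.01, 121.73], [-58.28, 71.71], [-173.87, 95.51], [-174.79, -0.11], [-173.66, 173.66]. Speed limits (degrees/s): [136.94, 136.94, 172.46, 180, 180, 180].

### API

Orientations are given as [roll, pitch, yaw] about the fixed x, y, z axes, in that order (R = Rz(yaw) Ry(pitch) Rx(roll)).
In Python, from plant import r gives the robot as it stands.
- The arm moves only by the tool carry_out, never from a script. Its argument "deltas" is a list of rows, each a list of 3 entries, a list of its own where there are three numbers: the opening, from 0 (shut) to 1 (fully open), then the shift along the tool's x, y, z in mm, then the turn, a rotation vector about the tool's x, y, z in rad. In form: [[gripper, [tx, ty, tz], [rx, ry, rz]], ...]. A call has 1 to 12 rows; each row is the pose to reach, as a shift and turn from the pose commanded when the call began, along the tool's axes at that moment; what a row does not reach only later rows make up. A row lasts 1/10 s, in which the tool goes at most 50 mm and 8.59 degrees, less where a joint would pass 70% of its speed; a pose out of reach is approached as far as the arm can. A call with a gripper value outside its range is refused whole. The fingers move at their own pace and stop on an object; "squeeze" is the grip in N (left out, the last holds). Time passes only in rows, so rows that repeat a pose let the fingers close. It gives the time, the measured TCP pose, the force, the opening and the grip force at its end, in the units of the state.
- r.get_state(): the state, without advancing time (a new reading comes with each control period).
- r.capture(name): name is "side" or "top"; returns (picture, depth): 400x640x3 uint8, red, green, blue; 400x640 float32, m along the optical axis (not along the pixel's ray), 0 where there is no reading.
- r.get_calibration(name): a dict with "fov_y" (degrees; the focal length in pixels is half the picture's height over the tangent of half this angle, whatever the lens; pixels are square), "cx", "cy" (the principal point, pixels), "distortion" ([k1, k2, p1, p2, k3] as OpenCV has them; the pictures are not rectified), "view" (4x4, takes a point from world to camera coordinates). Camera axes: x right, y down, z forward; pixel columns grow to the right and rows downward; lengths in m; the calibration is good to about 2 mm. A picture is of the moment at which its call begins. get_calibration takes no time and is no camera call.
- r.close_job(): hands the job in; it is judged then, once.
The state is a dict: "time_s": time; "joints": joint angles; "qd": joint speeds; "joint_torque": joint torques, N m; "tcp_pos": TCP position; "eef_rot": TCP orientation; "contact_force": force on the tool from outside, world axes, zero at the start; "moment": the same for the moment, N m; "gripper_width": finger opening in m; "gripper_force": force on a finger pad.
Only numpy, scipy, OpenCV 4.12 (cv2) and the standard library are available. Lean on these libraries where they do the work, as an engineer would, in place of code of your own. Each camera call takes 0.05 s, during which the arm holds its last target. There are 200 camera calls.

## Working session

There is one attempt and no reset: what is moved stays moved. The work goes in short steps, Python scripts to look and compute and a tool call to move; the robot and the scene stay as the last step left them, time stands still between calls to the robot, and variables do not carry over. Pictures are saved under pics/ and viewed, at most 10 in all, crops included, and the job is handed in when it is done.

Besides the shell and the picture viewer there is one more tool, called after ">>>" by a JSON object that holds its "api" and its "payload", one argument or row to a line. carry_out: Moves the arm, as the interface text tells. Its arguments: {"type":"object","properties":{"deltas":{"type":"array"},"squeeze":{"type":"number"}},"required":["deltas"]}

```bash
ls; mkdir -p pics
cat > h.py <<'E'
from plant import r
import numpy as np, cv2
from scipy.spatial.transform import Rotation as R
def cam(n):
    c=r.get_calibration(n); f=200/np.tan(np.radians(c["fov_y"])/2)
    K=np.array([[f,0,c["cx"]],[0,f,c["cy"]],[0,0,1.]])
    return K,np.array(c["distortion"],float),np.array(c["view"],float)
def ray(n,uv):
    K,D,V=cam(n)
    p=cv2.undistortPoints(np.array(uv,float).reshape(-1,1,2),K,D).reshape(-1,2)
    d=np.c_[p,np.ones(len(p))]@V[:3,:3]   # R^T d
    o=-V[:3,:3].T@V[:3,3]
    return o,d
def onplane(n,uv,z):
    o,d=ray(n,uv); return o+d*((z-o[2])/d[:,2])[:,None]
def deproj(n,uv,depth):
    o,d=ray(n,uv); uv=np.array(uv).reshape(-1,2).astype(int)
    return o+d*depth[uv[:,1],uv[:,0]][:,None]
def proj(n,P):
    K,D,V=cam(n)
    return cv2.projectPoints(np.array(P,float).reshape(-1,1,3),cv2.Rodrigues(V[:3,:3])[0],V[:3,3],K,D)[0].reshape(-1,2)
def cloud(n,depth):
    v,u=np.mgrid[0:400,0:640]; uv=np.c_[u.ravel(),v.ravel()]
    return deproj(n,uv,depth).reshape(400,640,3)
E
python3 - <<'E'
from h import *
for n in("side","top"):
    p,d=r.capture(n); np.savez(f"pics/{n}0.npz",p=p,d=d)
    cv2.imwrite(f"pics/{n}0.png",p[:,:,::-1])
    K,D,V=cam(n); print(n,K[0,0],-V[:3,:3].T@V[:3,3],V[2,:3],D)
print(r.get_state())
E
```

```text
pics
side 502.2277642279521 [0.33858004 1.11201107 1.08357322] [ 0.17757581 -0.7281833  -0.66197878] [0.04072834 0.         0.         0.         0.        ]
top 372.92685807082 [ 0.39352829 -0.03721936  1.12766306] [ 0.18461248  0.01546273 -0.98268975] [-0.02148858  0.          0.          0.          0.        ]
{'time_s': 0.1, 'joints': array([-5.74622769e+01,  2.05884241e+01,  6.40032214e-01, -1.64942851e-02,
       -7.01370849e+01, -1.65091662e+01]), 'qd': array([-0.01100771, -0.05946486,  0.24340029,  0.03077382, -0.02609381,
       -0.04618566]), 'joint_torque': array([-2.95142898e-03, -5.84163702e+01,  2.93753368e+01,  7.01536596e+00,
        1.02256189e-02, -4.84033421e-05]), 'tcp_pos': array([ 0.18625223, -0.64834462,  0.22571562]), 'eef_rot': array([ 1.79913640e+02, -9.42457151e-03, -1.63977052e+02]), 'contact_force': array([0.54175545, 0.13118811, 0.53224928]), 'moment': array([ 0.04193535,  0.01453954, -0.00730798]), 'gripper_force': 0.0, 'gripper_width': 0.08746575697265666}
```

View pics/top0.png

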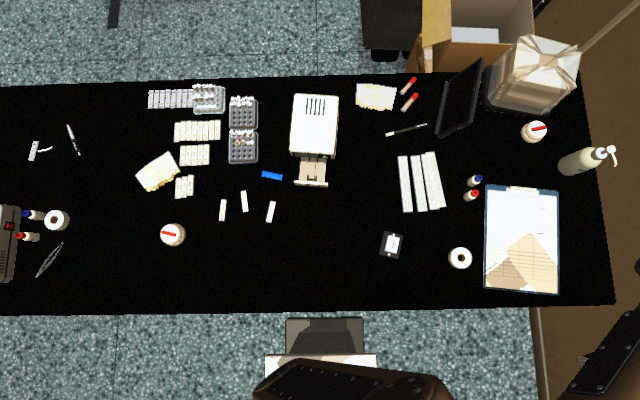

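View pics/side0.png

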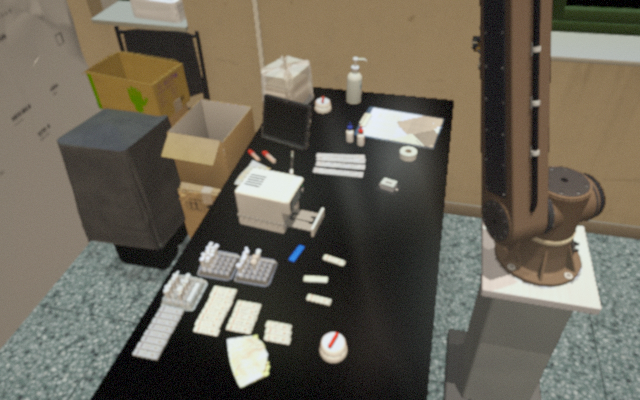

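The top view shows three white bars at about (223,210), (244,201) and (271,212), and a blue lookalike at (272,176). The stand is at (391,244), and the open tray runs from (312,155) to (311,184). One enlarged crop of the row should show which bar is plain.

Run:
```python
from h import *
t=np.load("pics/top0.npz")
p=t["p"][:,:,::-1]; s=np.load("pics/side0.npz")["p"][:,:,::-1]
a=cv2.resize(p[182:232,205:295],None,fx=8.5,fy=6*8.5/6,interpolation=cv2.INTER_CUBIC)[:, :765]
b=cv2.resize(p[145:195,280:345],None,fx=3.4,fy=3.4,interpolation=cv2.INTER_CUBIC)
c=cv2.resize(p[228:260,370:412],None,fx=5,fy=5,interpolation=cv2.INTER_CUBIC)
d=cv2.resize(s[245:312,295:352],None,fx=2.5,fy=2.5,interpolation=cv2.INTER_CUBIC)
im=np.zeros((600,800,3),np.uint8); im[:425,:765]=a
x=0
for q in(b,c,d):
    h,w=min(q.shape[0],172),q.shape[1]; im[427:427+h,x:x+w]=q[:h]; x+=w+5
cv2.imwrite("pics/crop1.png",im)
g=p.min(2).astype(float); m=((p.min(2)>110)).astype(np.uint8)
for n,roi in(("cas",(205,182,90,50)),("tray",(285,150,55,45)),("stand",(370,225,45,40))):
    x,y,w,h=roi; cs,_=cv2.findContours(m[y:y+h,x:x+w],cv2.RETR_EXTERNAL,cv2.CHAIN_APPROX_NONE)
    for k in cs:
        if cv2.contourArea(k)>25: print(n,cv2.minAreaRect(k+np.array([x,y])))
C=cloud("top",t["d"])
for uv in[(223,210),(244,201),(271,212),(311,185),(312,168),(391,244),(315,110),(388,240),(382,255)]: print(uv,C[uv[1],uv[0]].round(4))
```

```text
cas ((270.3426818847656, 211.34828186035156), (5.771393775939941, 21.811372756958008), 12.994616508483887)
cas ((222.23208618164062, 209.5272979736328), (5.725220680236816, 21.55721092224121), 6.709836959838867)
cas ((243.96156311035156, 200.6923065185547), (21.20993995666504, 5.953666687011719), 82.87498474121094)
tray ((311.026123046875, 173.0292510986328), (33.22654342651367, 23.35287857055664), 3.179830312728882)
tray ((311.5, 152.0), (4.0, 43.0), 90.0)
stand ((391.6765441894531, 244.29412841796875), (12.611852645874023, 22.55581283569336), 14.03624439239502)
(223, 210) [0.5742 0.2888 0.0055]
(244, 201) [0.5999 0.2236 0.0096]
(271, 212) [0.5647 0.1411 0.0053]
(311, 185) [0.6443 0.0174 0.0127]
(312, 168) [0.6939 0.0129 0.0279]
(391, 244) [ 0.4593 -0.2172  0.0142]
(315, 110) [ 0.8319 -0.0032  0.1413]
(388, 240) [ 0.4702 -0.2065  0.0299]
(382, 255) [ 0.4282 -0.1917 -0.0052]
```

View pics/crop1.png

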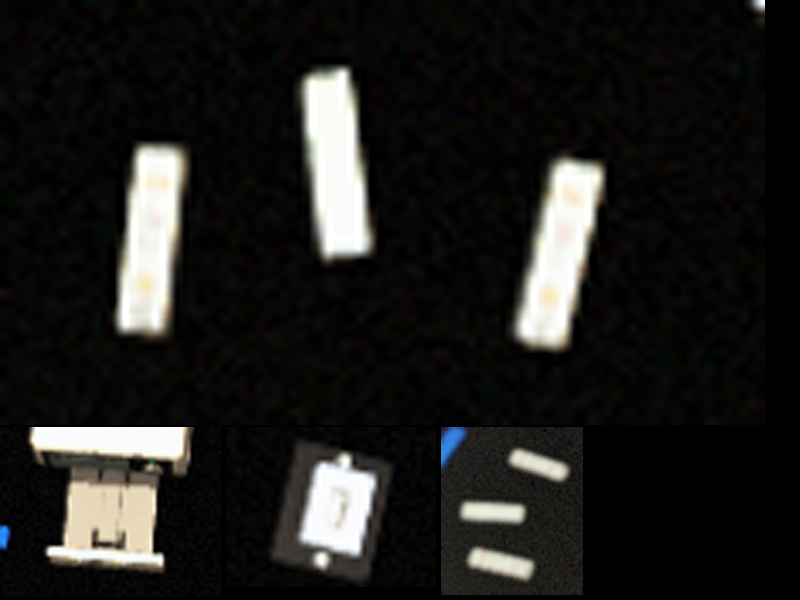

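Named by pixel: (223,210) and (271,212) both show window and well marks, so they are face up. (244,201), the middle bar, is plain, so it is test_b, and the blue one is excluded. In this crop the stand's slot runs along its long axis, near (391,243). Next I measure everything in both views.

```bash
cat >> h.py <<'E'
def tri(u1,u2):
    o1,d1=ray("top",u1);o2,d2=ray("side",u2);d1=d1[0];d2=d2[0]
    s=np.linalg.lstsq(np.c_[d1,-d2],o2-o1,rcond=None)[0]
    a,b=o1+s[0]*d1,o2+s[1]*d2; return (a+b)/2,np.linalg.norm(a-b)
def rects(p,roi,lo,hi=256,amin=25,k=4):
    x,y,w,h=roi; g=cv2.resize(p[y:y+h,x:x+w].min(2),None,fx=k,fy=k,interpolation=cv2.INTER_CUBIC)
    cs,_=cv2.findContours(((g>lo)&(g<hi)).astype(np.uint8),cv2.RETR_EXTERNAL,cv2.CHAIN_APPROX_NONE)
    out=[]
    for c in cs:
        if cv2.contourArea(c)>amin*k*k:
            out.append((cv2.boxPoints(cv2.minAreaRect(c))+.5)/k-.5+[x,y])
    return out
def desc(n,box,z):
    P=onplane(n,box,z); c=P.mean(0); e=P[1]-P[0]; f=P[2]-P[1]
    L,S=(e,f) if np.linalg.norm(e)>np.linalg.norm(f) else (f,e)
    if L[0]<0:L=-L
    return c.round(4),(1e3*np.linalg.norm(L)).round(1),(1e3*np.linalg.norm(S)).round(1),np.degrees(np.arctan2(L[1],L[0])).round(1)
E
python3 - <<'E'
from h import *
t=np.load("pics/top0.npz")["p"]; s=np.load("pics/side0.npz")["p"]
for b in rects(t,(205,182,90,50),110): print("cas top",b.mean(0).round(1),desc("top",b,.005))
for b in rects(s,(295,245,60,65),110): print("cas side",b.mean(0).round(1),desc("side",b,.004))
for lo in(15,20,25,30):
  for b in rects(t,(370,225,45,40),lo): print("foot top",lo,desc("top",b,.006))
for b in rects(t,(370,225,45,40),110): print("blk top",desc("top",b,.028),b.mean(0))
for b in rects(s,(370,170,40,28),110): print("blk side",b.mean(0),desc("side",b,.028))
for b in rects(t,(285,180,55,12),90): print("panel top",b.mean(0),desc("top",b,.041),b.round(1).tolist())
for b in rects(t,(280,85,70,75),110): print("reader top",b.mean(0),desc("top",b,.14),b.round(1).tolist())
print(proj("side",[[.69,.013,.027],[.46,-.21,.028]]))
a=cv2.resize(t[145:195,280:345,::-1],None,fx=6,fy=6,interpolation=cv2.INTER_CUBIC)
c=cv2.resize(t[225:262,370:412,::-1],None,fx=8,fy=8,interpolation=cv2.INTER_CUBIC)
d=cv2.resize(s[165:240,290:410,::-1],None,fx=4,fy=4,interpolation=cv2.INTER_CUBIC)
im=np.zeros((600,800,3),np.uint8); 
for q,x,y in((a,0,0),(c,400,0),(d,0,300)): im[y:y+q.shape[0],x:x+q.shape[1]]=q[:600-y]
cv2.imwrite("pics/crop2.png",im)
E
```

```text
cas top [270.3 211.3] (array([0.567 , 0.1432, 0.005 ]), np.float64(67.8), np.float64(19.4), np.float64(-13.1))
cas top [222.2 209.7] (array([0.5755, 0.2915, 0.005 ]), np.float64(68.0), np.float64(19.1), np.float64(-4.6))
cas top [244.  200.7] (array([0.6019, 0.2248, 0.005 ]), np.float64(69.0), np.float64(19.4), np.float64(7.6))
cas side [318.4 299. ] (array([0.5768, 0.293 , 0.004 ]), np.float64(71.6), np.float64(26.4), np.float64(-4.2))
cas side [315.2 278.6] (array([0.6024, 0.2253, 0.004 ]), np.float64(71.6), np.float64(26.7), np.float64(8.3))
cas side [333.6 259.6] (array([0.5679, 0.1446, 0.004 ]), np.float64(72.5), np.float64(26.9), np.float64(-12.3))
foot top 15 (array([ 0.4589, -0.2176,  0.006 ]), np.float64(77.3), np.float64(62.4), np.float64(-16.1))
foot top 20 (array([ 0.4589, -0.2177,  0.006 ]), np.float64(76.2), np.float64(61.3), np.float64(-15.9))
foot top 25 (array([ 0.4589, -0.2178,  0.006 ]), np.float64(74.8), np.float64(60.4), np.float64(-16.2))
foot top 30 (array([ 0.459 , -0.2177,  0.006 ]), np.float64(74.2), np.float64(59.5), np.float64(-15.5))
blk top (array([ 0.4624, -0.2186,  0.028 ]), np.float64(57.6), np.float64(38.1), np.float64(-16.0)) [392.18114495 242.66762137]
blk side [389.06307411 183.95642304] (array([ 0.456 , -0.2065,  0.028 ]), np.float64(68.8), np.float64(66.5), np.float64(-15.1))
panel top [310.38725662 182.25968122] (array([0.6464, 0.0178, 0.041 ]), np.float64(103.7), np.float64(18.3), np.float64(87.1)) [[293.0, 184.8], [293.2, 178.8], [327.7, 179.7], [327.6, 185.7]]
reader top [313.79832411 123.51835561] (array([0.7936, 0.0009, 0.14  ]), np.float64(176.9), np.float64(135.0), np.float64(-4.2)) [[288.0, 151.4], [292.5, 92.1], [339.6, 95.6], [335.1, 154.9]]
[[304.34203996 217.86549539]
 [387.95924094 183.06178418]]
```

View pics/crop2.png

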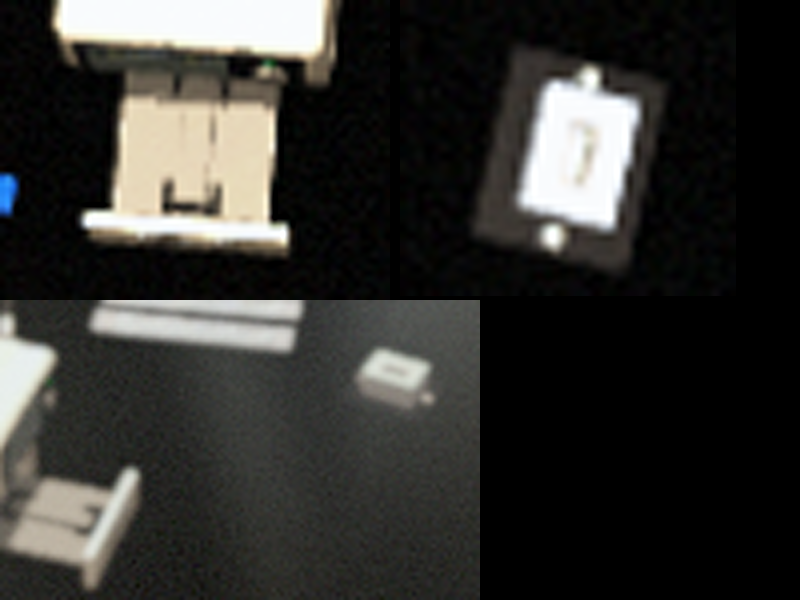

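Crop 2 shows the slot as a dark bar near top pixel (392.8,244.4). The nest is the strip between the two dark lines around u≈313, with its front stop at about v≈179, and the panel's top band runs from (294,180) to (328,184). I'll refine the tray edges and work out the first transfer.

```bash
cat >> h.py <<'E'
import json,os
def getcmd():
    j=json.load(open("cmd.json")); return np.array(j["p"]),R.from_quat(j["q"])
def setcmd(p,q): json.dump({"p":list(map(float,p)),"q":list(map(float,q.as_quat()))},open("cmd.json","w"))
def plan(p,Rt,save=True):
    """rounded tool-frame delta (mm, rad) from commanded pose; stores the pose it leads to"""
    c,q=getcmd(); d=(q.inv().apply(np.array(p)-c)*1e3).round(1); w=(q.inv()*Rt).as_rotvec().round(3)
    print("delta",(d+0).tolist(),(w+0).tolist(),"rows>=",int(np.ceil(max(np.linalg.norm(d)/50,np.degrees(np.linalg.norm(w))/8.59))))
    if save: setcmd(c+q.apply(d/1e3),q*R.from_rotvec(w))
def log():
    s=r.get_state(); 
    with open("log.jsonl","a") as f: f.write(json.dumps({k:np.array(s[k]).tolist() for k in("joints","tcp_pos","eef_rot")})+"\n")
    return s
def tool(ydir,zdir):
    z=np.array(zdir,float);z/=np.linalg.norm(z);y=np.array(ydir,float);y-=z*(y@z);y/=np.linalg.norm(y)
    return R.from_matrix(np.c_[np.cross(y,z),y,z])
E
python3 - <<'E'
from h import *
t=np.load("pics/top0.npz")["p"]; g=t.min(2).astype(float)
# panel top edges per column
U=[];B=[];F=[]
for u in range(297,325):
    col=np.interp(np.arange(1740,1880)/10,np.arange(400),g[:,u]); d=np.gradient(cv2.GaussianBlur(col[:,None],(1,9),0)[:,0])
    k=d[:90].argmax(); U.append(u);B.append(174+k/10); k2=k+d[k:].argmin(); F.append(174+k2/10)
for n,E,z in(("panel back top",B,.041),("panel front",F,.041)):
    a=np.polyfit(U,E,1); P=onplane("top",[[297,np.polyval(a,297)],[324,np.polyval(a,324)]],z)
    print(n,P.round(4).tolist(),np.degrees(np.arctan2(*(P[0]-P[1])[1::-1][::-1])) if 0 else np.degrees(np.arctan2((P[0]-P[1])[1],(P[0]-P[1])[0]))-90,np.std(np.polyval(a,U)-E))
# nest floor edge lines: dark minima per row
for v in range(163,176,2):
    row=g[v,306:321]; print(v,row.astype(int).tolist())
print(onplane("top",[[310.5,168],[315.6,168]],.027).round(4).tolist(), "slot",onplane("top",[[392.8,244.4]],.026).round(4))
s=log(); setcmd(s["tcp_pos"],R.from_euler("xyz",[180,0,-163.97],degrees=True)); setcmd([.1862,-.6487,.227],R.from_euler("xyz",[180,0,-163.97],degrees=True))
c,q=getcmd(); plan([.45,-.2,.3],q*R.from_rotvec([.2,-.4,.1]))
E
```

```text
panel back top [[0.6566, 0.0578, 0.041], [0.6468, -0.023, 0.041]] -6.885005363041557 0.8671138257106755
panel front [[0.6458, 0.0579, 0.041], [0.6375, -0.0228, 0.041]] -5.8788110457913945 0.44141270875575167
163 [182, 185, 185, 183, 177, 184, 184, 185, 183, 162, 181, 157, 184, 184, 186]
165 [185, 186, 183, 181, 169, 183, 180, 183, 178, 131, 182, 185, 186, 187, 185]
167 [186, 186, 184, 184, 178, 188, 187, 186, 176, 128, 187, 186, 187, 185, 186]
169 [185, 186, 186, 184, 180, 186, 186, 185, 184, 168, 189, 187, 184, 186, 187]
171 [187, 186, 184, 187, 185, 187, 187, 188, 186, 175, 187, 186, 184, 185, 186]
173 [185, 187, 184, 186, 185, 188, 186, 183, 161, 188, 187, 189, 185, 187, 185]
175 [181, 116, 97, 177, 188, 186, 186, 183, 152, 163, 146, 186, 186, 188, 187]
[[0.6943, 0.0175, 0.027], [0.6939, 0.002, 0.027]] slot [[ 0.4573 -0.2205  0.026 ]]
delta [-377.4, 358.4, -73.0] [0.2, -0.4, 0.1] rows>= 11
```

>>> {"api": "carry_out", "payload": {
  "deltas": [
    [1, [-377.4, 358.4, -73.0], [0.2, -0.4, 0.1]],
    [1, [-377.4, 358.4, -73.0], [0.2, -0.4, 0.1]],
    [1, [-377.4, 358.4, -73.0], [0.2, -0.4, 0.1]],
    [1, [-377.4, 358.4, -73.0], [0.2, -0.4, 0.1]],
    [1, [-377.4, 358.4, -73.0], [0.2, -0.4, 0.1]],
    [1, [-377.4, 358.4, -73.0], [0.2, -0.4, 0.1]],
    [1, [-377.4, 358.4, -73.0], [0.2, -0.4, 0.1]],
    [1, [-377.4, 358.4, -73.0], [0.2, -0.4, 0.1]],
    [1, [-377.4, 358.4, -73.0], [0.2, -0.4, 0.1]],
    [1, [-377.4, 358.4, -73.0], [0.2, -0.4, 0.1]],
    [1, [-377.4, 358.4, -73.0], [0.2, -0.4, 0.1]],
    [1, [-377.4, 358.4, -73.0], [0.2, -0.4, 0.1]]
  ]
}}

```text
time_s: 1.3
tcp_pos: [0.4514, -0.1972, 0.3001]
eef_rot: [-169.1, 23.4, -167.2]
contact_force: [-0.3, 0.6, 0.1]
gripper_width: 0.0878
gripper_force: 0.0
```

Run:
```python
from h import *
log()
a=np.radians(8); t=np.radians(30)
x=np.array([np.cos(a),np.sin(a),0])
q=tool([-x[1],x[0],0],[x[0]*np.sin(t),x[1]*np.sin(t),-np.cos(t)])
plan(np.array([.590,.224,.08]),q)
```

```text
delta [-122.4, 432.1, 214.6] [-0.155, -0.109, 0.08] rows>= 10
```

>>> {"api": "carry_out", "payload": {
  "deltas": [
    [1, [-122.4, 432.1, 214.6], [-0.155, -0.109, 0.08]],
    [1, [-122.4, 432.1, 214.6], [-0.155, -0.109, 0.08]],
    [1, [-122.4, 432.1, 214.6], [-0.155, -0.109, 0.08]],
    [1, [-122.4, 432.1, 214.6], [-0.155, -0.109, 0.08]],
    [1, [-122.4, 432.1, 214.6], [-0.155, -0.109, 0.08]],
    [1, [-122.4, 432.1, 214.6], [-0.155, -0.109, 0.08]],
    [1, [-122.4, 432.1, 214.6], [-0.155, -0.109, 0.08]],
    [1, [-122.4, 432.1, 214.6], [-0.155, -0.109, 0.08]],
    [1, [-122.4, 432.1, 214.6], [-0.155, -0.109, 0.08]],
    [1, [-122.4, 432.1, 214.6], [-0.155, -0.109, 0.08]],
    [1, [-122.4, 432.1, 214.6], [-0.155, -0.109, 0.08]],
    [1, [-122.4, 432.1, 214.6], [-0.155, -0.109, 0.08]]
  ]
}}

```text
time_s: 2.5
tcp_pos: [0.5541, 0.1706, 0.1421]
eef_rot: [178.9, 26.5, -170.7]
contact_force: [0.2, 0.6, -0.1]
gripper_width: 0.0877
gripper_force: 0.0
```

```bash
cat > kin.py <<'E'
from h import *
from scipy.optimize import least_squares
L=[json.loads(l) for l in open("log.jsonl")]
Q=np.radians([l["joints"] for l in L]); P=np.array([l["tcp_pos"] for l in L]); E=[R.from_euler("xyz",l["eef_rot"],degrees=True) for l in L]
rv=lambda ax,a: R.from_rotvec(np.array(ax,float)*a)
def frames(q,s4=1,s6=1):
    R1=rv([0,0,1],q[0]);R2=R1*rv([0,1,0],q[1]);R3=R2*rv([0,1,0],-q[2]);R4=R3*rv([1,0,0],s4*q[3]);R5=R4*rv([0,1,0],-q[4]);R6=R5*rv([1,0,0],s6*q[5])
    return R1,R2,R3,R6
def A(q,s4,s6):
    R1,R2,R3,R6=frames(q,s4,s6); f=lambda r,v:r.apply(v)[:,None]
    return np.hstack([f(R1,[1,0,0]),f(R1,[0,1,0]),f(R1,[0,0,1]),f(R2,[0,0,1]),f(R3,[1,0,0]),f(R3,[0,0,1]),f(R6,[1,0,0])])
E
python3 - <<'E'
from h import *
log()
from kin import *
print(np.degrees(Q).round(1).tolist())
for s4 in(1,-1):
  for s6 in(1,-1):
    C=[frames(q,s4,s6)[3].inv()*e for q,e in zip(Q,E)]
    print(s4,s6,[np.degrees((C[0].inv()*c).magnitude()).round(2) for c in C],C[0].as_matrix().round(2).tolist())
    M=np.vstack([A(q,s4,s6) for q in Q]); x,res,rk,sv=np.linalg.lstsq(M,P.ravel(),rcond=1e-3); print(x.round(3),rk,(M@x-P.ravel()).round(4))
E
```

```text
[[-57.5, 20.6, 0.6, -0.0, -70.1, -16.5], [5.7, -16.5, -38.0, 11.5, -44.5, -91.7], [30.9, 2.5, -58.2, 64.4, -9.3, -173.6]]
1 1 [np.float64(0.0), np.float64(134.29), np.float64(174.12)] [[0.0, -0.0, 1.0], [-0.84, 0.55, 0.0], [-0.55, -0.84, 0.0]]
[ 0.245 -0.212 -0.03   0.492  0.201  0.12   0.224] 7 [-0.0165 -0.0113  0.0233 -0.0069  0.0601 -0.0242  0.0211 -0.0346  0.0009]
1 -1 [np.float64(0.0), np.float64(23.01), np.float64(128.79)] [[0.0, -0.0, 1.0], [-1.0, 0.0, 0.0], [-0.0, -1.0, -0.0]]
[ 0.245 -0.212 -0.03   0.492  0.201  0.12   0.224] 7 [-0.0165 -0.0113  0.0233 -0.0069  0.0601 -0.0242  0.0211 -0.0346  0.0009]
-1 1 [np.float64(0.0), np.float64(150.32), np.float64(45.87)] [[0.0, -0.0, 1.0], [-0.84, 0.54, 0.0], [-0.54, -0.84, 0.0]]
[ 0.271 -0.174 -0.065  0.456  0.183  0.129  0.168] 7 [ 0.0151  0.0089  0.0262 -0.0053  0.0428 -0.0273  0.0315 -0.0518  0.001 ]
-1 -1 [np.float64(0.0), np.float64(0.0), np.float64(0.0)] [[0.0, -0.0, 1.0], [-1.0, 0.0, 0.0], [-0.0, -1.0, -0.0]]
[ 0.271 -0.174 -0.065  0.456  0.183  0.129  0.168] 7 [ 0.0151  0.0089  0.0262 -0.0053  0.0428 -0.0273  0.0315 -0.0518  0.001 ]
```

```bash
cat > kin.py <<'E'
from h import *
from scipy.optimize import least_squares
L=[json.loads(l) for l in open("log.jsonl")]
Q=np.radians([l["joints"] for l in L]); P=np.array([l["tcp_pos"] for l in L]); E=[R.from_euler("xyz",l["eef_rot"],degrees=True) for l in L]
rv=lambda ax,a: R.from_rotvec(np.array(ax,float)*a)
C0=R.from_matrix([[0,0,1],[-1,0,0],[0,-1,0]])
NAMES=["1x","1y","1z","2x","2z","3x","3z","4y","4z","5x","5z","6x"]
def frames(q):
    R1=rv([0,0,1],q[0]);R2=R1*rv([0,1,0],q[1]);R3=R2*rv([0,1,0],-q[2]);R4=R3*rv([1,0,0],-q[3]);R5=R4*rv([0,1,0],-q[4]);R6=R5*rv([1,0,0],-q[5])
    return dict(zip("123456",(R1,R2,R3,R4,R5,R6)))
def A(q,names=NAMES):
    f=frames(q); ax={"x":[1,0,0],"y":[0,1,0],"z":[0,0,1]}
    return np.array([f[n[0]].apply(ax[n[1]]) for n in names]).T
def fit(names):
    M=np.vstack([A(q,names) for q in Q]); x,_,rk,_=np.linalg.lstsq(M,P.ravel(),rcond=None); return x,rk,np.abs(M@x-P.ravel()).max()
E
python3 - <<'E'
from kin import *
from itertools import combinations
out=[]
for k in(4,5,6):
  for c in combinations(NAMES,k):
    if "2z" in c and "6x" in c:
        x,rk,e=fit(c)
        if rk==k and e<.004: out.append((k,e,c,x.round(4)))
for o in sorted(out,key=lambda o:(o[0],o[1]))[:25]: print(o[0],round(o[1],4),o[2],o[3])
E
```

```text
5 0.0 ('1z', '2z', '3x', '4y', '6x') [ 0.1988  0.6016  0.4636 -0.1918  0.378 ]
6 0.0 ('1z', '2x', '2z', '3x', '4y', '6x') [ 0.1988 -0.      0.6016  0.4636 -0.1918  0.378 ]
6 0.0 ('1x', '1z', '2z', '3x', '4y', '6x') [ 0.      0.1988  0.6016  0.4636 -0.1918  0.378 ]
6 0.0 ('1z', '2z', '3x', '3z', '4y', '6x') [ 0.1988  0.6016  0.4636  0.     -0.1918  0.378 ]
6 0.0 ('1y', '1z', '2z', '3x', '4y', '6x') [ 0.      0.1988  0.6016  0.4636 -0.1918  0.378 ]
6 0.0 ('1z', '2z', '3x', '4y', '4z', '6x') [ 0.1988  0.6016  0.4636 -0.1918 -0.      0.378 ]
6 0.0 ('1z', '2z', '3x', '4y', '5z', '6x') [ 0.1988  0.6016  0.4636 -0.1918  0.      0.378 ]
```

```bash
cat >> kin.py <<'E'
N5=("1z","2z","3x","4y","6x"); X5=np.array([.1988,.6016,.4636,-.1918,.378])
LO=np.radians([-176,-82,-58.2,-173.8,-174.7,-.2][:4]+[-174.7,-173.6]);HI=np.radians([176,121.7,71.7,95.5,-.2,173.6])
def fk(q): return A(q,N5)@X5, frames(q)["6"]*C0
def res(q,p,Rt):
    a,b=fk(q); return np.r_[(a-p)*3,(Rt.inv()*b).as_rotvec()]
def ik(p,Rt,n=40,seeds=None,seed=0):
    rng=np.random.default_rng(seed); out=[]
    for i in range(n):
        q0=rng.uniform(LO,HI) if seeds is None else seeds[i]
        s=least_squares(res,q0,bounds=(LO,HI),args=(np.array(p),Rt),max_nfev=60)
        if s.cost<1e-9 and not any(np.abs(s.x-o).max()<.02 for o in out): out.append(s.x)
    return out
U=lambda d:np.array([np.cos(np.radians(d)),np.sin(np.radians(d)),0])
Zup=np.array([0,0,1.])
# cassette pose frames: (centre of thickness, xc, zc)
CB=(np.array([.602,.2253,.0025]),U(8),-Zup)
STx=U(-16);STy=U(74)
def stand(sgn): return (np.array([.459,-.218,.047]),-Zup,sgn*STy)
NEST=(np.array([.696,.010,.0295]),U(-4),Zup)
def pose(cas,g,tilt,sig,first,e=0,lift=0):
    c,x,z=cas; t=np.radians(tilt); y=np.cross(z,x)
    zt=x*np.sin(t)+(z if first else -z)*np.cos(t)
    return c+x*g+zt*e+Zup*lift, tool(sig*y,zt)
E
cat > sols.py <<'E'
from kin import *
import sys
d=lambda S:[np.degrees(s).round(0).astype(int).tolist() for s in S]
for t in(0,20,35):
  for sig in(1,-1):
    print("pick",t,sig,d(ik(*pose(CB,-12,t,sig,1) if 0 else pose(CB,-.012,t,sig,1,-.003))))
    for sg in(1,-1): print(" stand1",t,sig,sg,d(ik(*pose(stand(sg),-.012,t,sig,1,-.003))))
for f in(30,45):
  for sig in(1,-1):
    print("nest",f,sig,d(ik(*pose(NEST,-.008,f,sig,0))))
    for sg in(1,-1): print(" regrip",f,sig,sg,d(ik(*pose(stand(sg),-.008,f,sig,0))))
E
time python3 sols.py
```

```text
pick 0 1 [[38, 29, -19, 0, -42, 60]]
 stand1 0 1 1 [[-51, 57, 8, -62, -112, 55]]
 stand1 0 1 -1 [[28, 56, -43, 46, -84, 84]]
pick 0 -1 [[38, 29, -19, 0, -42, -120]]
 stand1 0 -1 1 [[-51, 57, 8, -62, -112, -125]]
 stand1 0 -1 -1 [[28, 56, -43, 46, -84, -96]]
pick 20 1 []
 stand1 20 1 1 [[-48, 45, 2, -54, -97, 52]]
 stand1 20 1 -1 [[26, 42, -46, 48, -71, 91]]
pick 20 -1 []
 stand1 20 -1 1 [[-48, 45, 2, -54, -97, -128]]
 stand1 20 -1 -1 [[26, 42, -46, 48, -71, -89]]
pick 35 1 []
 stand1 35 1 1 [[-43, 37, -3, -47, -85, 46]]
 stand1 35 1 -1 [[22, 32, -48, 47, -61, 99]]
pick 35 -1 []
 stand1 35 -1 1 [[-43, 37, -3, -47, -85, -134]]
 stand1 35 -1 -1 [[22, 32, -48, 47, -61, -81]]
nest 30 1 []
 regrip 30 1 1 [[23, 35, -48, 48, -64, -84]]
 regrip 30 1 -1 [[-44, 40, -2, -50, -89, -131]]
nest 30 -1 []
 regrip 30 -1 1 [[23, 35, -48, 48, -64, 96]]
 regrip 30 -1 -1 [[-44, 40, -2, -50, -89, 49]]
nest 45 1 [[-16, 23, -32, -140, -13, 59]]
 regrip 45 1 1 [[19, 27, -49, 46, -54, -75]]
 regrip 45 1 -1 [[-38, 31, -7, -43, -76, -138]]
nest 45 -1 [[-16, 23, -32, -140, -13, -121]]
 regrip 45 -1 1 [[19, 27, -49, 46, -54, 105]]
 regrip 45 -1 -1 [[-38, 31, -7, -43, -76, 42]]
real	1m30.496s
user	1m30.783s
sys	0m0.191s
```

```bash
cat > scan.py <<'E'
from kin import *
d=lambda S:[np.degrees(s).round(0).astype(int).tolist() for s in S]
rng=np.random.default_rng(1)
def seeds(base,n=10):
    o=[]
    for i in range(n):
        for j4 in(-160,-120,-60,0,60):
            o.append(np.clip(np.radians([base,30,-30,j4,-20,rng.uniform(-170,170)]),LO+.01,HI-.01))
    return o
for t in(8,12,16,20,30,40,50):
    S=seeds(33,3); print("pick",t,[(sig,d(ik(*pose(CB,-.014,t,sig,1,-.003),n=15,seeds=S))) for sig in(1,-1)])
for f in(38,42,46,50,55):
    S=seeds(0,3); print("nest",f,[(sig,d(ik(*pose(NEST,-.003,f,sig,0),n=15,seeds=S))) for sig in(1,-1)])
E
python3 scan.py
```

```text
pick 8 [(1, [[41, 25, -30, 9, -28, 49]]), (-1, [[41, 25, -30, 9, -28, -131]])]
pick 12 [(1, [[42, 24, -38, 20, -20, 38]]), (-1, [[42, 24, -38, 20, -20, -142]])]
pick 16 [(1, [[29, 21, -52, 75, -6, -5]]), (-1, [])]
pick 20 [(1, []), (-1, [])]
pick 30 [(1, []), (-1, [])]
pick 40 [(1, [[0, 24, -48, -167, -22, -96]]), (-1, [[0, 24, -48, -167, -22, 84]])]
pick 50 [(1, [[-1, 32, -57, -171, -49, -90]]), (-1, [[-1, 32, -57, -171, -49, 90]])]
nest 38 [(1, []), (-1, [])]
nest 42 [(1, []), (-1, [])]
nest 46 [(1, [[-18, 24, -34, -145, -17, 65]]), (-1, [[-18, 24, -34, -145, -17, -115]])]
nest 50 [(1, [[-21, 27, -41, -153, -29, 77]]), (-1, [[-21, 27, -41, -153, -29, -103]])]
nest 55 [(1, [[-23, 31, -46, -157, -43, 84]]), (-1, [[-23, 31, -46, -157, -43, -96]])]
```

```bash
cat >> kin.py <<'E'
def near(p,Rt,q0):
    """IK continuing from q0 (deg)"""
    s=least_squares(res,np.clip(np.radians(q0),LO+1e-3,HI-1e-3),bounds=(LO,HI),args=(np.array(p),Rt),max_nfev=200)
    if s.cost>1e-8: print("IK residual",s.cost)
    return np.degrees(s.x)
def rows(qa,qb,grip,block=3,save=True,slow=1):
    """joint-space path qa->qb (deg) as rows relative to the stored commanded pose"""
    qa,qb=np.array(qa,float),np.array(qb,float); c,qc=getcmd()
    k=40; path=[fk(np.radians(qa+(qb-qa)*i/k)) for i in range(k+1)]
    need=sum(max(np.linalg.norm(b[0]-a[0])/.045,np.degrees((a[1].inv()*b[1]).magnitude())/7.8) for a,b in zip(path,path[1:]))
    need=max(need,np.abs((qb-qa)/(np.array([95,95,120,125,125,125])*.1*.9)).max())*slow
    n=int(np.ceil(need/block)); print("rows",n*block,"minz",min(a[0][2] for a in path).round(3))
    out=[]
    for i in range(1,n+1):
        p,Rt=fk(np.radians(qa+(qb-qa)*i/n)); d=(qc.inv().apply(p-c)*1e3).round(1)+0; w=(qc.inv()*Rt).as_rotvec().round(3)+0
        print(block,"x",[grip,d.tolist(),w.tolist()]); out.append((d,w))
        if i*block%12==0 and i<n:
            c,qc=c+qc.apply(d/1e3),qc*R.from_rotvec(w); print("--- new call")
    c,qc=c+qc.apply(d/1e3),qc*R.from_rotvec(w)
    if save: setcmd(c,qc)
def elbow(q): 
    q=np.radians(q); a=A(q,N5)*X5; s=np.cumsum(a,1).T; return s[1:4].round(3).tolist()  # elbow, before-offset, wrist centre
E
python3 - <<'E'
from kin import *
q=lambda v:v.round(1).tolist()
pick=near(*pose(CB,-.016,12,-1,1,-.003),[42,24,-38,20,-20,-142])
pre=near(*pose(CB,-.016,12,-1,1,-.003,.06),pick)
st=near(*pose(stand(-1),-.016,12,-1,1,-.003),[27,48,-45,47,-77,-92])
stp=near(*pose(stand(-1),-.016,12,-1,1,-.003,.06),st)
rg=near(*pose(stand(-1),-.003,50,-1,0),[-38,31,-7,-43,-76,42])
ne=near(*pose(NEST,-.003,50,-1,0),[-21,27,-41,-153,-29,-103])
nep=near(*pose(NEST,-.003,50,-1,0,0,.03),ne)
for n,v in dict(pick=pick,pre=pre,st=st,stp=stp,rg=rg,ne=ne,nep=nep).items(): print(n,q(v),elbow(v))
st2=near(*pose(stand(1),-.016,12,-1,1,-.003),[-50,50,4,-56,-103,-125]);print("alt",q(st2),elbow(st2))
s=r.get_state(); setcmd(s["tcp_pos"],R.from_euler("xyz",s["eef_rot"],degrees=True))
rows(s["joints"],pre,1)
E
```

```text
pick [41.8, 23.5, -37.8, 20.0, -19.8, -142.1] [[0.179, 0.16, 0.75], [0.345, 0.308, 0.344], [0.508, 0.212, 0.375]]
pre [42.4, 18.7, -32.7, 13.9, -29.4, -136.0] [[0.142, 0.13, 0.769], [0.356, 0.325, 0.406], [0.508, 0.212, 0.435]]
st [27.0, 46.8, -45.1, 47.3, -76.7, -91.4] [[0.391, 0.199, 0.61], [0.377, 0.192, 0.147], [0.562, 0.14, 0.142]]
stp [27.3, 40.7, -45.2, 46.2, -80.8, -87.0] [[0.349, 0.18, 0.655], [0.378, 0.195, 0.192], [0.562, 0.14, 0.202]]
rg [-34.8, 29.2, -9.3, -39.9, -71.7, 38.7] [[0.241, -0.167, 0.724], [0.539, -0.374, 0.436], [0.392, -0.452, 0.34]]
ne [-20.7, 27.1, -41.0, -153.4, -29.5, -102.6] [[0.256, -0.097, 0.735], [0.418, -0.158, 0.305], [0.404, 0.03, 0.272]]
nep [-19.3, 22.3, -37.7, -147.7, -22.2, -110.4] [[0.216, -0.075, 0.755], [0.435, -0.152, 0.354], [0.404, 0.03, 0.302]]
alt [-49.4, 49.9, 4.3, -57.0, -103.2, -126.8] [[0.3, -0.35, 0.586], [0.51, -0.596, 0.255], [0.356, -0.576, 0.142]]
rows 6 minz 0.065
3 x [1, [-38.8, -11.5, 40.2], [0.062, 0.077, 0.024]]
3 x [1, [-1.1, 44.9, 87.1], [0.027, 0.253, 0.024]]
```

>>> {"api": "carry_out", "payload": {
  "deltas": [
    [1, [-38.8, -11.5, 40.2], [0.062, 0.077, 0.024]],
    [1, [-38.8, -11.5, 40.2], [0.062, 0.077, 0.024]],
    [1, [-38.8, -11.5, 40.2], [0.062, 0.077, 0.024]],
    [1, [-1.1, 44.9, 87.1], [0.027, 0.253, 0.024]],
    [1, [-1.1, 44.9, 87.1], [0.027, 0.253, 0.024]],
    [1, [-1.1, 44.9, 87.1], [0.027, 0.253, 0.024]],
    [1, [-1.1, 44.9, 87.1], [0.027, 0.253, 0.024]]
  ]
}}

```text
time_s: 3.2
tcp_pos: [0.5856, 0.224, 0.0647]
eef_rot: [-179.9, 12.1, -171.9]
contact_force: [-0.5, 0.4, -0.3]
gripper_width: 0.0879
gripper_force: 0.0
```

Run:
```python
from kin import *
s=log(); c,q=getcmd(); print(s["joints"].round(1),s["tcp_pos"].round(4),s["eef_rot"].round(2),"cmd",c.round(4),q.as_euler("xyz",degrees=True).round(2))
```

```text
[  42.6   18.7  -32.9   14.2  -29.2 -136.4] [0.5856 0.224  0.0647] [-179.88   12.06 -171.92] cmd [0.5855 0.223  0.0654] [-179.99   12.   -172.03]
```

Run:
```python
from kin import *
c,q=getcmd(); plan([.5855,.2235,.004],q)
```

```text
delta [12.7, 0.5, 60.1] [0.0, 0.0, 0.0] rows>= 2
```

>>> {"api": "carry_out", "payload": {
  "deltas": [
    [1, [6.0, 0.2, 30.0], [0, 0, 0]],
    [1, [10.0, 0.4, 50.0], [0, 0, 0]],
    [1, [12.7, 0.5, 60.1], [0, 0, 0]],
    [1, [12.7, 0.5, 60.1], [0, 0, 0]],
    [0, [12.7, 0.5, 60.1], [0, 0, 0]],
    [0, [12.7, 0.5, 60.1], [0, 0, 0]],
    [0, [12.7, 0.5, 60.1], [0, 0, 0]],
    [0, [12.7, 0.5, 60.1], [0, 0, 0]],
    [0, [12.7, 0.5, 60.1], [0, 0, 0]],
    [0, [12.7, 0.5, 60.1], [0, 0, 0]],
    [0, [12.7, 0.5, 60.1], [0, 0, 0]],
    [0, [12.7, 0.5, 60.1], [0, 0, 0]]
  ],
  "squeeze": 25
}}

```text
time_s: 4.4
tcp_pos: [0.5859, 0.2239, 0.0045]
eef_rot: [-180.0, 12.1, -172.0]
contact_force: [-0.6, 0.2, -0.3]
gripper_width: 0.029
gripper_force: 0.0
```

>>> {"api": "carry_out", "payload": {
  "deltas": [
    [0.35, [0.3, 0, 1.5], [0, 0, 0]],
    [0.3, [0.3, 0, 1.5], [0, 0, 0]],
    [0, [0.3, 0, 1.5], [0, 0, 0]],
    [0, [0.3, 0, 1.5], [0, 0, 0]],
    [0, [0.3, 0, 1.5], [0, 0, 0]],
    [0, [0.3, 0, 1.5], [0, 0, 0]],
    [0, [0.3, 0, 1.5], [0, 0, 0]]
  ],
  "squeeze": 25
}}

```text
time_s: 5.1
tcp_pos: [0.5859, 0.2239, 0.003]
eef_rot: [-180.0, 12.1, -172.0]
contact_force: [0.7, -0.1, 0.3]
gripper_width: 0.0169
gripper_force: 24.9
```

Run:
```python
from kin import *
c,q=getcmd(); setcmd(c+q.apply([.0003,0,.0015]),q); s=log(); print(s["tcp_pos"],s["gripper_force"],s["gripper_width"],s["contact_force"])
# plan: lift 60, then to stand pre
off=c+q.apply([.0003,0,.0015])
q0=near(*getcmd(),s["joints"]); c,qq=getcmd()
up=near(c+[0,0,.07],qq,q0); rows(q0,up,0,block=3)
stp=near(*pose(stand(-1),-.016,12,-1,1,-.003,.075),[27,40,-45,46,-80,-87]); print(up.round(1),stp.round(1))
print("----"); rows(up,stp,0,block=3,slow=1.3)
```

```text
[0.58590985 0.22388688 0.00300815] 24.9483722448349 0.016917648603101472 [ 0.6895651  -0.07090787  0.30890332]
rows 3 minz 0.002
3 x [0, [-14.5, 0.0, -68.5], [0.0, 0.0, 0.0]]
[  42.5   18.2  -32.2   13.5  -30.5 -135.6] [ 27.3  39.2 -45.1  45.9 -81.9 -85.8]
----
rows 21 minz 0.028
3 x [0, [40.4, -76.0, 22.2], [0.166, 0.142, -0.166]]
3 x [0, [78.7, -150.4, 28.0], [0.311, 0.306, -0.33]]
3 x [0, [112.3, -220.4, 19.3], [0.434, 0.49, -0.491]]
3 x [0, [139.3, -283.5, -1.6], [0.534, 0.692, -0.646]]
--- new call
3 x [0, [52.1, -31.0, 22.9], [0.071, 0.193, -0.178]]
3 x [0, [99.0, -63.1, 32.3], [0.119, 0.391, -0.358]]
3 x [0, [137.8, -95.1, 30.1], [0.147, 0.591, -0.538]]
```

Run:
```python
from kin import *
s=r.get_state(); c,q=[.5858,.2235,.0025],getcmd()[1]
a=np.radians(8)
# commanded pose after grasp
p0=np.array([.5855,.2235,.0025]); q=tool(-np.array([-np.sin(a),np.cos(a),0]),[np.cos(a)*np.sin(np.radians(12)),np.sin(a)*np.sin(np.radians(12)),-np.cos(np.radians(12))])
print(q.as_euler("xyz",degrees=True).round(2))
q=R.from_euler("xyz",[-179.99,12.,-172.03],degrees=True); setcmd(p0,q)
q0=near(p0,q,s["joints"]); up=near(p0+[0,0,.15],q,q0); rows(q0,up,0,block=4)
stp=near(*pose(stand(-1),-.016,12,-1,1,-.003,.12),[27,35,-45,46,-80,-80]); print(up.round(1),stp.round(1),"----"); rows(up,stp,0,block=4,slow=1.2)
```

```text
[180. -12.   8.]
rows 4 minz 0.003
4 x [0, [-31.2, 0.0, -146.7], [0.0, 0.0, 0.0]]
[  42.8   12.8  -25.8   10.3  -41.9 -131.9] [ 27.5  34.8 -44.6  45.4 -85.4 -82.3] ----
rows 20 minz 0.096
4 x [0, [53.5, -107.6, 33.6], [0.233, 0.2, -0.228]]
4 x [0, [103.2, -208.8, 36.2], [0.421, 0.446, -0.453]]
4 x [0, [142.7, -296.6, 13.8], [0.562, 0.729, -0.669]]
--- new call
4 x [0, [67.1, -37.2, 33.1], [0.085, 0.272, -0.256]]
4 x [0, [122.2, -75.2, 42.3], [0.127, 0.548, -0.518]]
```

>>> {"api": "carry_out", "payload": {
  "deltas": [
    [0, [-31.2, 0.0, -146.7], [0, 0, 0]],
    [0, [-31.2, 0.0, -146.7], [0, 0, 0]],
    [0, [-31.2, 0.0, -146.7], [0, 0, 0]],
    [0, [-31.2, 0.0, -146.7], [0, 0, 0]],
    [0, [-31.2, 0.0, -146.7], [0, 0, 0]]
  ]
}}

```text
time_s: 5.6
tcp_pos: [0.5863, 0.2245, 0.1549]
eef_rot: [179.9, 12.2, -172.0]
contact_force: [-0.1, 0.1, -1.1]
gripper_width: 0.0169
gripper_force: 24.9
```

>>> {"api": "carry_out", "payload": {
  "deltas": [
    [0, [53.5, -107.6, 33.6], [0.233, 0.2, -0.228]],
    [0, [53.5, -107.6, 33.6], [0.233, 0.2, -0.228]],
    [0, [53.5, -107.6, 33.6], [0.233, 0.2, -0.228]],
    [0, [53.5, -107.6, 33.6], [0.233, 0.2, -0.228]],
    [0, [103.2, -208.8, 36.2], [0.421, 0.446, -0.453]],
    [0, [103.2, -208.8, 36.2], [0.421, 0.446, -0.453]],
    [0, [103.2, -208.8, 36.2], [0.421, 0.446, -0.453]],
    [0, [103.2, -208.8, 36.2], [0.421, 0.446, -0.453]],
    [0, [142.7, -296.6, 13.8], [0.562, 0.729, -0.669]],
    [0, [142.7, -296.6, 13.8], [0.562, 0.729, -0.669]],
    [0, [142.7, -296.6, 13.8], [0.562, 0.729, -0.669]],
    [0, [142.7, -296.6, 13.8], [0.562, 0.729, -0.669]]
  ]
}}

```text
time_s: 6.8
tcp_pos: [0.4924, -0.088, 0.1086]
eef_rot: [-151.6, -38.0, -145.6]
contact_force: [-0.1, 0.6, 0.2]
gripper_width: 0.0172
gripper_force: 24.9
```

>>> {"api": "carry_out", "payload": {
  "deltas": [
    [0, [67.1, -37.2, 33.1], [0.085, 0.272, -0.256]],
    [0, [67.1, -37.2, 33.1], [0.085, 0.272, -0.256]],
    [0, [67.1, -37.2, 33.1], [0.085, 0.272, -0.256]],
    [0, [67.1, -37.2, 33.1], [0.085, 0.272, -0.256]],
    [0, [122.2, -75.2, 42.3], [0.127, 0.548, -0.518]],
    [0, [122.2, -75.2, 42.3], [0.127, 0.548, -0.518]],
    [0, [122.2, -75.2, 42.3], [0.127, 0.548, -0.518]],
    [0, [122.2, -75.2, 42.3], [0.127, 0.548, -0.518]],
    [0, [122.2, -75.2, 42.3], [0.127, 0.548, -0.518]]
  ]
}}

```text
time_s: 7.7
tcp_pos: [0.4611, -0.2142, 0.1835]
eef_rot: [-178.7, -77.7, -107.2]
contact_force: [0.5, -0.1, 0.4]
gripper_width: 0.0172
gripper_force: 24.9
```

Run:
```python
from kin import *
s=log(); c,q=getcmd(); print(s["time_s"],s["joints"].round(1),s["tcp_pos"].round(4),s["eef_rot"].round(2),"cmd",c.round(4),q.as_euler("xyz",degrees=True).round(2),s["gripper_width"],s["gripper_force"])
ims=[]
for n in("top","side"):
    p,d=r.capture(n); np.savez(f"pics/{n}1.npz",p=p,d=d)
    uv=proj(n,[[.459,-.218,.08]])[0].astype(int); x,y=max(uv[0]-40,0),uv[1]-40; print(n,x,y)
    ims.append(cv2.resize(p[y:y+80,x:x+80,::-1],(400,400),interpolation=cv2.INTER_CUBIC))
cv2.imwrite("pics/st1.png",np.hstack(ims))
```

```text
7.7 [ 27.5  34.7 -44.4  45.4 -85.3 -82.4] [ 0.4611 -0.2142  0.1835] [-178.74  -77.71 -107.21] cmd [ 0.4598 -0.2152  0.1836] [ 179.85  -78.01 -105.86] 0.017170595986102318 24.948258697986603
top 355 202
side 349 129
```

View pics/st1.png

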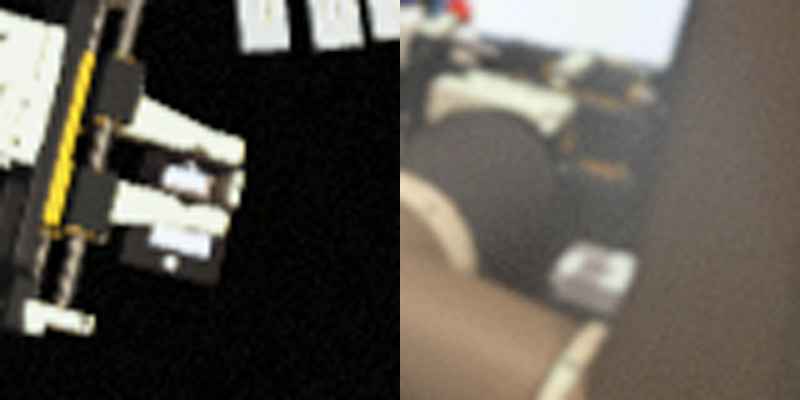

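The top crop shows the upright cassette's end between the fingertips near full-picture pixel (402,239), directly over the stand. The side view shows the stand's slot at about (388,182), with the gripper hidden behind the arm. Next I compare the predicted and seen cassette end, and refine the slot centre from the first picture.

Run:
```python
from kin import *
s=r.get_state(); q=R.from_euler("xyz",s["eef_rot"],degrees=True); zt=q.as_matrix()[:,2]; c=s["tcp_pos"]
print("zt",zt.round(3),"tool x",q.as_matrix()[:,0].round(3),"y",q.as_matrix()[:,1].round(3))
K=c+.002*zt; top=K+[0,0,.017]; print("pred top end",top.round(4),proj("top",[top,top+[0,0,-.066]]).round(2))
p=np.load("pics/top1.npz")["p"]; u,v=proj("top",[top])[0].round().astype(int)
print(u,v); print(p.min(2)[v-8:v+9,u-8:u+9])
d=np.load("pics/top1.npz")["d"]; print((d[v-4:v+5,u-4:u+5]*1e3).round(0).astype(int)); K_,D_,V=cam("top"); print((V@np.r_[top,1])[2])
p0=np.load("pics/top0.npz")["p"]; print(p0.min(2)[234:255,382:402])
s0=np.load("pics/side0.npz")["p"]; print(s0.min(2)[175:195,376:402])
```

```text
zt [-0.268 -0.94  -0.212] tool x [-0.063 -0.203  0.977] y [-0.961  0.275 -0.004]
pred top end [ 0.4605 -0.2162  0.2006] [[402.55 238.74]
 [397.83 240.66]]
403 239
[[166 214 236 235 234 234 235 229 183   8   5   0   5   1   0   3   5]
 [ 79 151 225 233 234 233 235 225 162   6   1   7   3   3   1   6   3]
 [ 52  81 153 184 191 220 233 221 128   3   0   2   3   2   0   6   2]
 [ 32  34  48  73  87 142 172 156  68   4   2   5   5   0   6   6   7]
 [ 29  25  24  31  32  39  55  68  28   2  10   0   0   0   2   4   0]
 [108  58  27  22  35  37  84 154 114   6   4   0   3   3   6   2   0]
 [213 141  99  45  56  64 130 213 150   3   3   0   0   6   1   1   2]
 [238 169 105  58  64  85 147 195 141   1   2   2   5   0   3   0   6]
 [237 165  59  55  71 108 189 162  87   8   1   2   0   2   6   7   0]
 [213 147  50  56  69 125 215 187  30   3   6   4   3   5   3   1   0]
 [109 104  44  53  63 131 227 209   0   0   4   0   1   4   0   0   3]
 [ 81  87  52  51  59 106 182 155   6   4   7   0   1   3   0   2   3]
 [200 193 149 137  80  65  84  50   5   3   4   1   1   3   0   2   0]
 [234 232 221 
[... 3988 characters left out ...]
23 124 120
  113 122 131 120  89  74  72  64]
 [ 65  63  68  72  78  85  88  98 103 116 116 120 123 121 126 123 120 116
  111 130 151 139 104  73  64  67]
 [ 62  64  62  68  71  72  76  80  85  87  98 106 111 117 117 124 118 108
   94 111 122 123  92  70  56  69]
 [ 52  60  63  62  63  69  69  71  73  75  76  84  89  94 104 112 110  96
   81  78  87  85  73  64  64  61]
 [ 54  57  52  59  58  63  67  69  67  69  72  73  75  77  88  84  88  78
   72  70  72  71  63  63  61  59]
 [ 55  53  56  54  55  60  63  61  61  64  64  65  69  74  73  74  75  74
   71  67  67  61  60  59  64  60]
 [ 55  53  55  61  64  57  60  60  61  64  67  66  63  65  64  71  77  68
   70  70  61  63  64  64  57  61]]
```

Run:
```python
from kin import *
print("foot->slot px",proj("top",[[.459,-.2177,.028]]), "slot px->world",onplane("top",[[392.35,243.7]],.028).round(4))
p0=np.load("pics/top0.npz")["p"].min(2).astype(float)
# slot darkness centroid
w=np.clip(249-p0[239:250,389:396],0,None); w[w<3]=0
v,u=np.mgrid[239:250,389:396]; print("dark centroid",(u*w).sum()/w.sum(),(v*w).sum()/w.sum(),onplane("top",[[(u*w).sum()/w.sum(),(v*w).sum()/w.sum()]],.022).round(4))
s0=np.load("pics/side0.npz")["p"].min(2).astype(float)
# slot in side: darkest ridge
print("side slot",onplane("side",[[388.0,182.0],[387.6,182.0]],.027).round(4),proj("side",[[.459,-.2177,.028]]))
# foot corners in side view undetected; block top corners, top view threshold
cs=rects(np.load("pics/top0.npz")["p"],(382,235,20,19),150,k=8); print([desc("top",b,.028) for b in cs])
```

```text
foot->slot px [[391.92605254 243.78813151]] slot px->world [[ 0.4592 -0.219   0.028 ]]
dark centroid 392.66840731070494 243.60966057441254 [[ 0.4598 -0.2209  0.022 ]]
side slot [[ 0.4608 -0.2169  0.027 ]
 [ 0.4621 -0.2167  0.027 ]] [[388.57549656 181.69512335]]
[(array([ 0.4602, -0.2181,  0.028 ]), np.float64(53.6), np.float64(36.6), np.float64(-16.3))]
```

```bash
sed -i 's/np.array(\[.459,-.218,.047\])/np.array([.4593,-.2183,.047])/' kin.py
python3 - <<'E'
from kin import *
plan(*pose(stand(-1),-.016,12,-1,1,-.0005,.022))
E
```

```text
delta [-95.8, -0.4, 23.1] [0.0, 0.0, 0.0] rows>= 2
```

>>> {"api": "carry_out", "payload": {
  "deltas": [
    [0, [-48, -0.2, 11.5], [0, 0, 0]],
    [0, [-75, -0.3, 18], [0, 0, 0]],
    [0, [-95.8, -0.4, 23.1], [0, 0, 0]],
    [0, [-95.8, -0.4, 23.1], [0, 0, 0]],
    [0, [-95.8, -0.4, 23.1], [0, 0, 0]],
    [0, [-95.8, -0.4, 23.1], [0, 0, 0]],
    [0, [-95.8, -0.4, 23.1], [0, 0, 0]]
  ]
}}

```text
time_s: 8.5
tcp_pos: [0.4607, -0.2174, 0.0864]
eef_rot: [-179.4, -77.9, -106.6]
contact_force: [0.4, -1.3, -0.7]
gripper_width: 0.0176
gripper_force: 24.9
```

Run:
```python
from kin import *
c,q=getcmd(); print("cmd",c.round(4))
p,d=r.capture("top"); s=log()
for i in range(2): 
    print(s["tcp_pos"].round(4), (q.inv()*R.from_euler("xyz",s["eef_rot"],degrees=True)).as_rotvec().round(4), fk(np.radians(s["joints"]))[0].round(4), s["contact_force"].round(1)); r.capture("side"); s=r.get_state()
np.savez("pics/top2.npz",p=p,d=d)
K=c+q.apply([0,0,.0005]); top=K+[0,0,.017]; uv=proj("top",[top])[0]; print(uv); u,v=uv.round().astype(int)
print(u,v); print(p.min(2)[v-6:v+7,u-7:u+8])
```

```text
cmd [ 0.4594 -0.2179  0.0851]
[ 0.4606 -0.2174  0.0863] [ 0.0017 -0.0019  0.0024] [ 0.4606 -0.2174  0.0863] [-0.  -0.2  0.4]
[ 0.4605 -0.2175  0.0861] [ 0.0017 -0.0017  0.0021] [ 0.4605 -0.2174  0.0861] [0.8 0.2 0.6]
[396.52002431 241.96266798]
397 242
[[ 75 131 188 221 224 235 231 192  51  39  39  40  41  11   0]
 [ 38  42  80 138 149 183 191 188 149 109  38  41  33  10   2]
 [183 133  58  49  40  68  95 156 204 171  42  40  35   1   3]
 [234 204 155 122  51  68 129 191 231 191  38  39  24   0   1]
 [230 186 166 113  58 103 199 220 215 144  41  31  19   2   3]
 [230 178 118  53  62 111 215 227 216  93  43  36  10   9   0]
 [230 172  88  57  75 129 226 236 230  67  38  35   4   7   1]
 [181 134  59  51  83 144 219 229 208  37  43  34   2   0   0]
 [ 85  85  51  54  92 175 208 231 188  38  37  29   2   6   3]
 [189 139  84  78  77 132 186 233 142  36  36   8   6   0   0]
 [233 219 202 194 138 100 203 230  69  45  36   0   0   4   4]
 [236 234 235 232 210 207 232 208  41  42  36   2  10   2   7]
 [236 235 234 233 227 239 237 189  39  33  24   0   4   0   0]]
```

Run:
```python
from kin import *
c,q=getcmd(); plan(c+[-.0012,-.0005,-.0224],q)
```

```text
delta [-21.7, 1.0, 5.4] [0.0, 0.0, 0.0] rows>= 1
```

>>> {"api": "carry_out", "payload": {
  "deltas": [
    [0, [0.2, 1.0, 0.7], [0, 0, 0]],
    [0, [0.2, 1.0, 0.7], [0, 0, 0]],
    [0, [0.2, 1.0, 0.7], [0, 0, 0]],
    [0, [-4, 1.0, 1.6], [0, 0, 0]],
    [0, [-8, 1.0, 2.5], [0, 0, 0]],
    [0, [-11, 1.0, 3.1], [0, 0, 0]],
    [0, [-14, 1.0, 3.8], [0, 0, 0]],
    [0, [-17, 1.0, 4.4], [0, 0, 0]],
    [0, [-19.5, 1.0, 4.9], [0, 0, 0]],
    [0, [-21.7, 1.0, 5.4], [0, 0, 0]],
    [0, [-21.7, 1.0, 5.4], [0, 0, 0]],
    [0, [-21.7, 1.0, 5.4], [0, 0, 0]]
  ]
}}

```text
time_s: 9.85
tcp_pos: [0.4591, -0.2183, 0.0642]
eef_rot: [-179.9, -78.2, -106.1]
contact_force: [0.1, 0.9, 6.4]
gripper_width: 0.017
gripper_force: 24.9
```

Run:
```python
from kin import *
c,q=getcmd(); print("cmd",c.round(4))
s=log(); print(s["tcp_pos"].round(4), (q.inv()*R.from_euler("xyz",s["eef_rot"],degrees=True)).as_rotvec().round(4), s["contact_force"].round(1),s["moment"].round(2),s["gripper_width"])
p,d=r.capture("top"); np.savez("pics/top3.npz",p=p,d=d)
K=s["tcp_pos"]+q.apply([0,0,.0005]); top=K+[0,0,.017]; uv=proj("top",[top])[0]; print(uv); u,v=uv.round().astype(int)
print(u,v); print(p.min(2)[v-6:v+7,u-7:u+8]); print((d[v-4:v+5,u-4:u+4]*1e3).round(0).astype(int)); V=cam("top")[2]; print((V@np.r_[top,1])[2])
```

```text
cmd [ 0.4582 -0.2183  0.0628]
[ 0.4591 -0.2183  0.0642] [0.0017 0.0024 0.0007] [0.1 0.9 6.4] [ 1.02 -0.22  0.16] 0.016982663256517178
[395.39121776 242.596647  ]
395 243
[[ 57  79 134 192 223 235 235 231 210 193 148 108  42  39  37]
 [ 43  42  58  93 145 177 191 219 232 237 225 170  42  39  34]
 [195 148  92  42  40  51  89 143 189 232 236 191  41  37  28]
 [240 229 213 108 110  43  51  91 158 234 234 143  39  32  22]
 [242 241 236 147 101  53  92 180 207 242 231  89  44  37   9]
 [240 241 229 136  53  62 113 212 231 241 231  65  42  39   4]
 [241 240 220 101  56  69 119 227 235 238 208  38  41  40   3]
 [192 186 164  85  58  77 134 210 234 238 190  43  38  27   3]
 [ 64  83  83  68  52  88 175 211 237 233 144  38  34  12   9]
 [137 191 141  77  80  74 143 206 240 231  64  42  34   3   2]
 [220 234 222 202 194 129 102 207 238 206  40  41  34   3   3]
 [235 234 236 235 233 210 206 233 237 188  41  39  32   1   3]
 [236 235 235 235 234 225 228 240 234 143  43  34  19   0   2]]
[[1057 1048 1047 1044 1045 1046 1091 1093]
 [1096 1101 1095 1058 1042 1038 1093 1092]
 [1096 1092 1071 1052 1042 1036 1092 1092]
 [1091 1085 1063 1049 1035 1040 1093 1092]
 [1099 1081 1066 1045 1039 1035 1086 1091]
 [1097 1074 1054 1042 1034 1084 1088 1085]
 [1036 1070 1054 1033 1036 1088 1085 1106]
 [1043 1042 1044 1040 1038 1086 1087 1108]
 [1040 1037 1041 1044 1089 1092 1088 1111]]
1.0376708215045867
```

Run:
```python
from kin import *
c,q=getcmd(); s=r.get_state(); q0=near(c,q,s["joints"]); 
b=near(c+q.apply([0,0,-.04]),q,q0); b2=near(c+q.apply([0,0,-.04])+[0,0,.14],q,b); print(b.round(1),b2.round(1))
w=q.inv().apply([0,0,.14])*1e3; print("up",w.round(1)+[0,0,-40])
d=np.array((w+[0,0,-40]).round(1)); setcmd(c+q.apply(d/1e3),q)
q1=near(*getcmd(),b2)
rp=near(*pose(stand(-1),-.003,50,-1,0,-.10),[-35,27,-9,-40,-72,39]); rp2=near(*pose(stand(-1),-.003,50,-1,0,-.10,.1),rp); print(rp.round(1),rp2.round(1))
rows(q1,rp2,.5,block=4,slow=1.15)
```

```text
[ 30.5  46.9 -41.9  43.3 -78.9 -89.1] [ 30.8  33.4 -40.9  42.  -89.6 -79.3]
up [ 1.369e+02  1.000e-01 -6.910e+01]
[-39.8  26.1  -2.6 -36.4 -81.9  35.9] [-39.8  20.3   2.8 -36.  -91.   29.2]
rows 24 minz 0.144
4 x [0.5, [-3.5, 58.3, 76.4], [-0.364, -0.225, -0.154]]
4 x [0.5, [-21.6, 111.5, 109.1], [-0.624, -0.567, -0.273]]
4 x [0.5, [-41.3, 136.2, 107.8], [-0.74, -0.991, -0.328]]
--- new call
4 x [0.5, [-17.5, -7.6, -12.2], [0.064, -0.395, -0.169]]
4 x [0.5, [-16.6, -28.0, -65.3], [0.292, -0.734, -0.33]]
4 x [0.5, [22.2, -49.9, -148.5], [0.661, -0.961, -0.465]]
```

>>> {"api": "carry_out", "payload": {
  "deltas": [
    [0.5, [0, 0, 0], [0, 0, 0]],
    [0.5, [0, 0, 0], [0, 0, 0]],
    [0.5, [0, 0, 0], [0, 0, 0]],
    [0.5, [0, 0, 0], [0, 0, 0]],
    [0.5, [0, 0, -20], [0, 0, 0]],
    [0.5, [0, 0, -40], [0, 0, 0]],
    [0.5, [45, 0, -50], [0, 0, 0]],
    [0.5, [90, 0, -60], [0, 0, 0]],
    [0.5, [136.9, 0.1, -69.1], [0, 0, 0]],
    [0.5, [136.9, 0.1, -69.1], [0, 0, 0]],
    [0.5, [136.9, 0.1, -69.1], [0, 0, 0]]
  ]
}}

```text
time_s: 11.0
tcp_pos: [0.4697, -0.1804, 0.212]
eef_rot: [-179.4, -77.8, -106.6]
contact_force: [-0.6, 0.8, -0.7]
gripper_width: 0.0434
gripper_force: 0.0
```

>>> {"api": "carry_out", "payload": {
  "deltas": [
    [0.5, [-3.5, 58.3, 76.4], [-0.364, -0.225, -0.154]],
    [0.5, [-3.5, 58.3, 76.4], [-0.364, -0.225, -0.154]],
    [0.5, [-3.5, 58.3, 76.4], [-0.364, -0.225, -0.154]],
    [0.5, [-3.5, 58.3, 76.4], [-0.364, -0.225, -0.154]],
    [0.5, [-21.6, 111.5, 109.1], [-0.624, -0.567, -0.273]],
    [0.5, [-21.6, 111.5, 109.1], [-0.624, -0.567, -0.273]],
    [0.5, [-21.6, 111.5, 109.1], [-0.624, -0.567, -0.273]],
    [0.5, [-21.6, 111.5, 109.1], [-0.624, -0.567, -0.273]],
    [0.5, [-41.3, 136.2, 107.8], [-0.74, -0.991, -0.328]],
    [0.5, [-41.3, 136.2, 107.8], [-0.74, -0.991, -0.328]],
    [0.5, [-41.3, 136.2, 107.8], [-0.74, -0.991, -0.328]],
    [0.5, [-41.3, 136.2, 107.8], [-0.74, -0.991, -0.328]]
  ]
}}

```text
time_s: 12.2
tcp_pos: [0.3119, -0.2375, 0.1481]
eef_rot: [137.4, -19.6, -110.7]
contact_force: [0.1, 1.1, -0.2]
gripper_width: 0.0437
gripper_force: 0.0
```

>>> {"api": "carry_out", "payload": {
  "deltas": [
    [0.5, [-17.5, -7.6, -12.2], [0.064, -0.395, -0.169]],
    [0.5, [-17.5, -7.6, -12.2], [0.064, -0.395, -0.169]],
    [0.5, [-17.5, -7.6, -12.2], [0.064, -0.395, -0.169]],
    [0.5, [-17.5, -7.6, -12.2], [0.064, -0.395, -0.169]],
    [0.5, [-16.6, -28.0, -65.3], [0.292, -0.734, -0.33]],
    [0.5, [-16.6, -28.0, -65.3], [0.292, -0.734, -0.33]],
    [0.5, [-16.6, -28.0, -65.3], [0.292, -0.734, -0.33]],
    [0.5, [-16.6, -28.0, -65.3], [0.292, -0.734, -0.33]],
    [0.5, [22.2, -49.9, -148.5], [0.661, -0.961, -0.465]],
    [0.5, [22.2, -49.9, -148.5], [0.661, -0.961, -0.465]],
    [0.5, [22.2, -49.9, -148.5], [0.661, -0.961, -0.465]],
    [0.5, [22.2, -49.9, -148.5], [0.661, -0.961, -0.465]],
    [0.5, [22.2, -49.9, -148.5], [0.661, -0.961, -0.465]]
  ]
}}

```text
invalid input
```

Run:
```python
from kin import *
s=log(); c,q=getcmd(); print(s["time_s"],s["joints"].round(1),s["tcp_pos"].round(4),(q.inv()*R.from_euler("xyz",s["eef_rot"],degrees=True)).as_rotvec().round(3),"cmd",c.round(4))
ims=[]
for n in("top","side"):
    p,d=r.capture(n); np.savez(f"pics/{n}4.npz",p=p,d=d)
    uv=proj(n,[[.459,-.218,.08]])[0].astype(int); x,y=max(uv[0]-40,0),uv[1]-40; print(n,x,y)
    ims.append(cv2.resize(p[y:y+80,x:x+80,::-1],(400,400),interpolation=cv2.INTER_CUBIC))
cv2.imwrite("pics/st4.png",np.hstack(ims))
```

```text
12.2 [ -4.7  26.9 -18.9   2.9 -90.3 -25. ] [ 0.3119 -0.2375  0.1481] [-0.659  0.958  0.468] cmd [ 0.4416 -0.2801  0.2266]
top 355 202
side 349 129
```

View pics/st4.png

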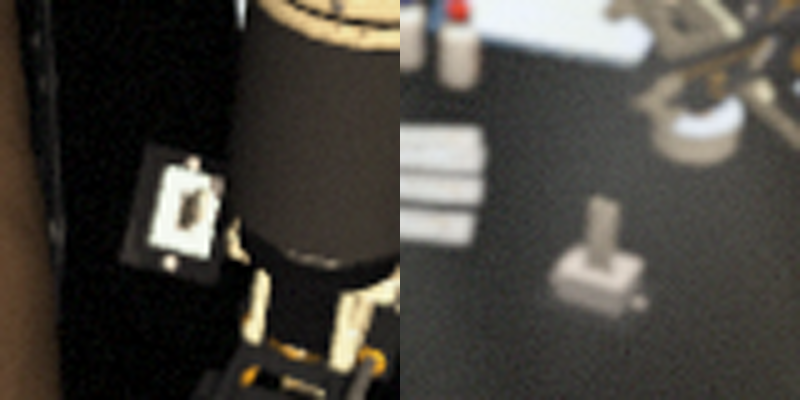

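In the side view the cassette stands upright in the slot, with its top at about (389,170) and the block at about (388,183). The third call had 13 rows and was refused, so I resend it with 12.

>>> {"api": "carry_out", "payload": {
  "deltas": [
    [0.5, [-17.5, -7.6, -12.2], [0.064, -0.395, -0.169]],
    [0.5, [-17.5, -7.6, -12.2], [0.064, -0.395, -0.169]],
    [0.5, [-17.5, -7.6, -12.2], [0.064, -0.395, -0.169]],
    [0.5, [-17.5, -7.6, -12.2], [0.064, -0.395, -0.169]],
    [0.5, [-16.6, -28.0, -65.3], [0.292, -0.734, -0.33]],
    [0.5, [-16.6, -28.0, -65.3], [0.292, -0.734, -0.33]],
    [0.5, [-16.6, -28.0, -65.3], [0.292, -0.734, -0.33]],
    [0.5, [-16.6, -28.0, -65.3], [0.292, -0.734, -0.33]],
    [0.5, [22.2, -49.9, -148.5], [0.661, -0.961, -0.465]],
    [0.5, [22.2, -49.9, -148.5], [0.661, -0.961, -0.465]],
    [0.5, [22.2, -49.9, -148.5], [0.661, -0.961, -0.465]],
    [0.5, [22.2, -49.9, -148.5], [0.661, -0.961, -0.465]]
  ]
}}

```text
time_s: 13.5
tcp_pos: [0.4409, -0.2794, 0.2258]
eef_rot: [179.9, 40.1, -106.1]
contact_force: [-0.3, 0.7, 0.3]
gripper_width: 0.0438
gripper_force: 0.0
```

Run:
```python
from kin import *
s=log(); c,q=getcmd(); print(s["time_s"],s["joints"].round(1),s["tcp_pos"].round(4),(q.inv()*R.from_euler("xyz",s["eef_rot"],degrees=True)).as_rotvec().round(3),"cmd",c.round(4))
p0=pose(stand(-1),-.003,50,-1,0)
plan(p0[0]+p0[1].apply([0,0,-.1]),p0[1],save=True)
plan(p0[0],p0[1],save=False)
p,d=r.capture("top"); np.savez("pics/top5.npz",p=p,d=d)
uv=proj("top",[[.4593,-.2183,.08],[.4593,-.2183,.028]]); print(uv); u,v=uv[0].round().astype(int); print(p.min(2)[v-7:v+8,u-8:u+8]); print((d[v-5:v+6,u-5:u+6]*1e3).round().astype(int))
```

```text
13.5 [-39.8  20.3   2.6 -36.1 -90.9  29.3] [ 0.4409 -0.2794  0.2258] [-0.    -0.002  0.001] cmd [ 0.4416 -0.2801  0.2266]
delta [64.3, 0.1, 76.6] [0.0, 0.0, 0.0] rows>= 3
delta [0.0, 0.0, 100.0] [0.0, 0.0, 0.0] rows>= 2
[[395.14000502 242.49110225]
 [392.12588735 243.68051504]]
[[ 57 137 213 173 164 144 220 181  35  39  40  37  39  38  29  22]
 [100 219 249 243 241 233 237 188 118  71  39  35  35  39  34  36]
 [136 246 250 250 250 251 249 242 234 224 215 167 117  39  39  31]
 [163 249 250 250 250 251 250 251 250 249 248 238 185  37  37  35]
 [174 250 250 249 247 243 246 227 227 243 250 247 206  36  36  27]
 [218 249 250 247 212 202 195 135 180 232 247 244 153  37  32  18]
 [235 249 250 246 175 118  95 123 211 231 248 243  92  39  33   8]
 [246 250 250 246 166  65  79 132 225 237 250 242  64  39  36   2]
 [250 250 250 241 124  71  91 137 218 241 248 228  39  37  35   0]
 [250 250 248 224 102  69  94 154 218 245 246 207  37  36  24   1]
 [250 250 248 217  86  67  86 156 225 246 244 154  36  36  14  11]
 [250 250 246 188  68  86 129 193 243 248 242  64  42  32  10   5]
 [250 250 247 199 134 135 214 242 250 248 228  37  35  33   0   3]
 [250 250 250 244 236 227 239 249 250 247 205  37  37  28   0   4]
 [250 250 251 251 250 247 247 250 250 244 155  38  36  15   4   6]]
[[1091 1096 1093 1093 1094 1092 1091 1092 1093 1115 1112]
 [1089 1090 1092 1089 1094 1093 1093 1095 1092 1091 1113]
 [1089 1097 1090 1092 1090 1092 1097 1090 1092 1092 1111]
 [1092 1091 1101 1095 1055 1042 1039 1090 1089 1112 1114]
 [1092 1090 1092 1070 1052 1042 1034 1088 1086 1111 1111]
 [1091 1093 1088 1063 1050 1035 1040 1088 1087 1116 1110]
 [1089 1101 1083 1062 1043 1037 1042 1091 1089 1108 1111]
 [1089 1093 1076 1058 1035 1037 1086 1090 1089 1110 1109]
 [1089 1091 1072 1054 1037 1036 1086 1088 1108 1110 1110]
 [1090 1086 1072 1066 1087 1088 1087 1084 1111 1111 1107]
 [1091 1087 1100 1088 1086 1087 1084 1090 1109 1110 1109]]
```

Run:
```python
from kin import *
c,q=getcmd(); setcmd(c-q.apply(np.array([64.3,.1,76.6])/1e3),q); print(getcmd()[0].round(4))
p0=pose(stand(-1),.002,50,-1,0,-.0034)
plan(p0[0]+p0[1].apply([0,0,-.08]),p0[1]); plan(p0[0],p0[1]); print(p0[0].round(4))
```

```text
[ 0.4416 -0.2801  0.2266]
delta [67.5, 0.1, 97.0] [0.0, 0.0, 0.0] rows>= 3
delta [0.0, 0.0, 80.0] [0.0, 0.0, 0.0] rows>= 2
[ 0.4587 -0.2204  0.0476]
```

>>> {"api": "carry_out", "payload": {
  "deltas": [
    [0.5, [25, 0, 36], [0, 0, 0]],
    [0.5, [45, 0.1, 66], [0, 0, 0]],
    [0.5, [67.5, 0.1, 97.0], [0, 0, 0]],
    [0.5, [67.5, 0.1, 97.0], [0, 0, 0]],
    [0.5, [67.5, 0.1, 97.0], [0, 0, 0]],
    [0.5, [67.5, 0.1, 97.0], [0, 0, 0]]
  ]
}}

```text
time_s: 14.15
tcp_pos: [0.4462, -0.2697, 0.1106]
eef_rot: [-179.9, 39.9, -105.7]
contact_force: [-0.0, -0.8, -0.1]
gripper_width: 0.0436
gripper_force: 0.0
```

>>> {"api": "carry_out", "payload": {
  "deltas": [
    [0.5, [0, 0, 25], [0, 0, 0]],
    [0.5, [0, 0, 50], [0, 0, 0]],
    [0.5, [0, 0, 70], [0, 0, 0]],
    [0.5, [0, 0, 80], [0, 0, 0]],
    [0.5, [0, 0, 80], [0, 0, 0]],
    [0.5, [0, 0, 80], [0, 0, 0]],
    [0.5, [0, 0, 80], [0, 0, 0]]
  ]
}}

```text
time_s: 14.85
tcp_pos: [0.46, -0.2212, 0.049]
eef_rot: [-179.8, 40.0, -105.8]
contact_force: [1.3, -0.4, 0.3]
gripper_width: 0.0436
gripper_force: 0.0
```

Run:
```python
from kin import *
s=log(); c,q=getcmd(); print(s["time_s"],s["joints"].round(1),s["tcp_pos"].round(4),(q.inv()*R.from_euler("xyz",s["eef_rot"],degrees=True)).as_rotvec().round(3),"cmd",c.round(4),"tool err",q.inv().apply(s["tcp_pos"]-c).round(4),s["contact_force"].round(1))
```

```text
14.85 [-35.   29.4  -9.  -39.8 -71.7  38.9] [ 0.46   -0.2212  0.049 ] [ 0.001  0.001 -0.003] cmd [ 0.4587 -0.2204  0.0476] tool err [-0.0006 -0.0015 -0.0013] [ 1.3 -0.4  0.3]
```

>>> {"api": "carry_out", "payload": {
  "deltas": [
    [0.5, [0.6, 1.5, 1.3], [0, 0, 0]],
    [0.5, [0.6, 1.5, 1.3], [0, 0, 0]],
    [0.3, [0.6, 1.5, 1.3], [0, 0, 0]],
    [0, [0.6, 1.5, 1.3], [0, 0, 0]],
    [0, [0.6, 1.5, 1.3], [0, 0, 0]],
    [0, [0.6, 1.5, 1.3], [0, 0, 0]],
    [0, [0.6, 1.5, 1.3], [0, 0, 0]],
    [0, [0.6, 1.5, 1.3], [0, 0, 0]],
    [0, [0.6, 1.5, 1.3], [0, 0, 0]]
  ],
  "squeeze": 25
}}

```text
time_s: 15.75
tcp_pos: [0.4582, -0.2193, 0.0465]
eef_rot: [-179.9, 40.0, -105.9]
contact_force: [-0.0, 0.3, -0.2]
gripper_width: 0.0174
gripper_force: 24.9
```

Run:
```python
from kin import *
c,q=getcmd(); setcmd(c+q.apply(np.array([.6,1.5,1.3])/1e3),q); c,q=getcmd()
s=log(); print(s["time_s"],s["tcp_pos"].round(4),"cmd",c.round(4),"tool err",q.inv().apply(s["tcp_pos"]-c).round(4),s["contact_force"].round(1),s["gripper_width"],s["gripper_force"])
t=q.inv().apply([0,0,.10])*1e3; print("up100",t.round(1)); setcmd(c+q.apply(t.round(1)/1e3),q)
q0=near(*getcmd(),[-35,24,-4,-40,-80,33])
# waypoint via: above & in front of nest
n0=near(*pose(NEST,.002,50,-1,0,-.0034),[-21,27,-41,-153,-29,-103]); n1=near(*pose(NEST,.002,50,-1,0,-.0034,.06),n0)
n2=near(pose(NEST,.002,50,-1,0,-.0034)[0]+[-.06,0,.10],pose(NEST,.002,50,-1,0)[1],n0)
for v in(q0,n0,n1,n2): print(v.round(1).tolist())
for n in(n1,n2):
    for i in range(0,11): 
        a=fk(np.radians(q0+(n-q0)*i/10)); print(a[0].round(3),"z",a[1].as_matrix()[:,2].round(2),end=" | ")
    print()
```

```text
15.75 [ 0.4582 -0.2193  0.0465] cmd [ 0.4573 -0.2196  0.0463] tool err [-0.0005 -0.0008  0.0001] [-0.   0.3 -0.2] 0.017383490414518747 24.90712170435131
up100 [-64.3  -0.  -76.6]
IK residual 0.0004058928890046137
[-34.7, 21.9, -5.9, -38.2, -79.9, 31.7]
[-20.5, 26.8, -40.5, -153.0, -28.8, -103.2]
[-14.4, 17.4, -30.5, -132.8, -10.8, -130.0]
[-7.4, 8.4, -31.3, -114.5, -2.3, -153.3]
[ 0.457 -0.22   0.146] z [ 0.18  0.62 -0.77] | [ 0.518 -0.168  0.139] z [ 0.33  0.63 -0.7 ] | [ 0.573 -0.123  0.139] z [ 0.46  0.62 -0.64] | [ 0.622 -0.086  0.143] z [ 0.58  0.58 -0.57] | [ 0.662 -0.058  0.148] z [ 0.69  0.51 -0.51] | [ 0.694 -0.039  0.15 ] z [ 0.77  0.43 -0.48] | [ 0.716 -0.025  0.149] z [ 0.82  0.33 -0.46] | [ 0.728 -0.016  0.143] z [ 0.85  0.22 -0.47] | [ 0.728 -0.009  0.13 ] z [ 0.85  0.12 -0.51] | [ 0.717 -0.001  0.113] z [ 0.82  0.02 -0.57] | [0.695 0.01  0.092] z [ 0.76 -0.05 -0.64] | 
[ 0.457 -0.22   0.146] z [ 0.18  0.62 -0.77] | [ 0.515 -0.175  0.142] z [ 0.32  0.61 -0.73] | [ 0.567 -0.134  0.143] z [ 0.44  0.58 -0.68] | [ 0.611 -0.099  0.148] z [ 0.56  0.54 -0.63] | [ 0.646 -0.071  0.155] z [ 0.66  0.48 -0.58] | [ 0.671 -0.048  0.16 ] z [ 0.73  0.4  -0.55] | [ 0.686 -0.031  0.163] z [ 0.79  0.31 -0.53] | [ 0.69  -0.018  0.161] z [ 0.82  0.22 -0.52] | [ 0.683 -0.007  0.155] z [ 0.83  0.12 -0.54] | [0.665 0.002 0.143] z [ 0.82  0.02 -0.57] | [0.635 0.011 0.128] z [ 0.78 -0.06 -0.62] |
```

Run:
```python
from kin import *
c,q=getcmd(); q0=near(c,q,[-35,26,-6.5,-39.5,-76,36]); print(q0.round(1).tolist(), [ (near(c,q,[-35,23,-4,-40,-80,35])).round(1).tolist()])
n0=near(*pose(NEST,.002,50,-1,0,-.0034),[-21,27,-41,-153,-29,-103])
for f in(50,60,70):
  for x,y,z in((.50,0,.10),(.50,0,.18),(.55,0,.12),(.50,-.08,.15),(.58,0,.07)):
    C=(np.array([x,y,z]),U(-4),Zup); s=near(*pose(C,.002,f,-1,0,-.0034),n0+[0,0,0,-5,-15,5]); print(f,x,y,z,s.round(0).tolist())
```

```text
[-34.7, 21.9, -5.9, -38.2, -79.9, 31.7] [[-34.7, 21.9, -5.9, -38.2, -79.9, 31.7]]
50 0.5 0 0.1 [-19.0, 0.0, -47.0, -117.0, -13.0, -142.0]
IK residual 0.006229341136924322
50 0.5 0 0.18 [-6.0, -8.0, -43.0, -106.0, -0.0, -162.0]
IK residual 5.9788362434490715e-05
50 0.55 0 0.12 [-5.0, 2.0, -38.0, -103.0, -0.0, -167.0]
IK residual 0.0023493949308613722
50 0.5 -0.08 0.15 [-16.0, -4.0, -42.0, -89.0, -9.0, -174.0]
50 0.58 0 0.07 [-26.0, 14.0, -48.0, -138.0, -25.0, -114.0]
IK residual 0.0012850359056441106
60 0.5 0 0.1 [-39.0, 8.0, -58.0, -129.0, -41.0, -112.0]
60 0.5 0 0.18 [-20.0, -10.0, -48.0, -115.0, -15.0, -147.0]
60 0.55 0 0.12 [-35.0, 12.0, -57.0, -139.0, -43.0, -106.0]
60 0.5 -0.08 0.15 [-38.0, -2.0, -48.0, -109.0, -31.0, -139.0]
IK residual 0.0003316702801860187
60 0.58 0 0.07 [-35.0, 26.0, -58.0, -146.0, -54.0, -94.0]
IK residual 0.013854546372374042
70 0.5 0 0.1 [-46.0, 14.0, -58.0, -124.0, -53.0, -108.0]
IK residual 0.0009134228635651608
70 0.5 0 0.18 [-41.0, -3.0, -58.0, -125.0, -44.0, -121.0]
IK residual 0.005334344875781108
70 0.55 0 0.12 [-41.0, 19.0, -58.0, -134.0, -57.0, -101.0]
IK residual 0.00015573089151861056
70 0.5 -0.08 0.15 [-58.0, 15.0, -58.0, -119.0, -61.0, -106.0]
IK residual 0.006217761060592577
70 0.58 0 0.07 [-41.0, 40.0, -58.0, -140.0, -74.0, -86.0]
```

Run:
```python
from kin import *
t=np.load("pics/top0.npz")["p"]; g=t.min(2).astype(float)
def sub(a,i0,th,rise):  # subpixel crossing
    for i in range(len(a)-1):
        if (a[i]<th)!=(a[i+1]<th) and (a[i]<a[i+1])==rise: return i0+i+(th-a[i])/(a[i+1]-a[i])
def line(pts,z,ax):
    pts=np.array(pts); k=1 if ax=="v" else 0
    a=np.polyfit(pts[:,k],pts[:,1-k],1); r_=pts[:,1-k]-np.polyval(a,pts[:,k]); ok=abs(r_)<2*r_.std()+.05; a=np.polyfit(pts[ok,k],pts[ok,1-k],1)
    e=np.array([pts[:,k].min(),pts[:,k].max()]); E=np.c_[np.polyval(a,e),e] if k else np.c_[e,np.polyval(a,e)]
    P=onplane("top",E,z); d=P[0]-P[1]; return P.round(4).tolist(),np.degrees(np.arctan2(d[1],d[0])).round(2),r_.std().round(2)
V=range(97,148)
print("reader L",line([(sub(g[v,282:300],282,120,True),v) for v in V],.14,"v"))
print("reader R",line([(sub(g[v,330:346],330,120,False),v) for v in V],.14,"v"))
W=range(164,177)
print("sled L",line([(sub(g[v,294:304],294,100,True),v) for v in W],.022,"v")); print("sled R",line([(sub(g[v,318:330],318,100,False),v) for v in W],.022,"v"))
print(g[176:190,290:332:1].astype(int)[:, ::2])
print(g[172:182,304:320].astype(int))
```

```text
reader L ([[0.8738, 0.0582, 0.14], [0.7252, 0.0722, 0.14]], np.float64(-5.37), np.float64(0.2))
reader R ([[0.8699, -0.0706, 0.14], [0.7217, -0.0554, 0.14]], np.float64(-5.83), np.float64(0.23))
sled L ([[0.7092, 0.0511, 0.022], [0.6714, 0.0546, 0.022]], np.float64(-5.35), np.float64(0.16))
sled R ([[0.7072, -0.0292, 0.022], [0.6694, -0.025, 0.022]], np.float64(-6.33), np.float64(0.16))
[[  1   3   9   5  57 185 184 186 180  69 186 184 130  83 185 186 185 173
    0   9   5]
 [  5   6   5   3  71 189 186 186 176  87 186 184 140  77 185 183 185 188
    5   0   6]
 [  0   0   5   3  68 185 189 186 175  73 132 135 107  76 184 185 187 196
    2   8   9]
 [  0   3   3   4  64 188 185 189 177  37  35  45  59  87 187 189 186 192
    3   1   4]
 [  4   4 149 205 205 200 189 172 176  99  99 105  54  95 186 189 186 202
    5   8   0]
 [  4   6 241 249 249 245 242 238 238 232 228 202 183 161 188 164 186 180
    8   2   0]
 [  3   2 211 229 237 243 249 249 249 249 249 247 248 245 241 230 235 224
  138   2   7]
 [  1   2  37  98 126 157 205 227 228 219 235 239 247 249 249 249 249 249
  240  37   5
[... 507 characters left out ...]
3   3   4   0
    2   4   2]]
[[185 187 187 184 187 186 186 186 184 186 170 188 185 186 186 186]
 [186 186 185 187 184 186 185 188 186 183 161 188 187 189 185 187]
 [187 183 185 167 156 187 187 185 187 183 169 188 185 186 185 187]
 [184 188 181 116  97 177 188 186 186 183 152 163 146 186 186 188]
 [186 185 180  73  69 173 186 187 184 180 130 133  83 185 185 184]
 [186 186 176  68  87 176 186 188 184 179 140 115  77 185 185 186]
 [186 186 175  60  73 122 132 130 135 148 107  75  76 185 184 184]
 [189 189 177  26  37  29  35  31  45  78  59  57  87 188 187 186]
 [172 184 176  98  99 134  99 100 105 101  54  56  95 186 186 186]
 [238 240 238 233 232 235 228 225 202 195 183 157 161 173 188 184]]
```

Run:
```python
from kin import *
u=U(-5.6)
for n,px,z,d in(("cheek start",(311.5,174.6),.0305,.023),("stop",(311.3,179),.030,.036),("panel",(310.8,180.5),.041,.045),("panelfront",(310.8,183.7),.041,0)):
    P=onplane("top",[px],z)[0]; print(n,P.round(4),(P+u*d).round(4))
print(proj("side",[[.695,.012,.027],[.66,.015,.0305]]))
```

```text
cheek start [0.6726 0.0146 0.0305] [0.6955 0.0124 0.0305]
stop [0.659  0.0154 0.03  ] [0.6949 0.0119 0.03  ]
panel [0.6518 0.0165 0.041 ] [0.6966 0.0121 0.041 ]
panelfront [0.642  0.0166 0.041 ] [0.642  0.0166 0.041 ]
[[302.87452709 217.42915995]
 [313.48660743 218.81085465]]
```

```bash
sed -i 's/^NEST=.*/NEST=(np.array([.6955,.0121,.0295]),U(-5.6),Zup)/' kin.py
python3 - <<'E'
from kin import *
tm=np.array([.4582,-.2193,.0465]); qm=pose(stand(-1),.002,50,-1,0)[1]; v=qm.inv().apply(np.array([.4593,-.2183,.047])-tm); print("v",v.round(4).tolist())
def tp(C,f): Rt=pose(C,0,f,-1,0)[1]; return C[0]-Rt.apply(v),Rt
c,q=getcmd(); q0=near(c,q,[-35,23,-4,-40,-80,35])
F=lambda x,y,z:(np.array([x,y,z]),U(-5.6),Zup)
V1=near(*tp(F(.5,-.08,.16),60),[-38,-2,-48,-109,-31,-139]); V2=near(*tp(F(.57,.024,.075),52),[-26,14,-48,-138,-25,-114])
H=near(*tp((NEST[0]+[0,0,.027],NEST[1],NEST[2]),50),[-20,24,-40,-150,-25,-105]); N=near(*tp(NEST,50),H)
for a in(q0,V1,V2,H,N): print(a.round(1).tolist(),elbow(a)[1:])
for a,b in((q0,V1),(V1,V2),(V2,H)):
    for i in range(11):
        z=fk(np.radians(a+(b-a)*i/10)); k=z[0]+z[1].apply(v); xc=z[1].as_matrix()@np.array([-.643,0,.766]); ends=[(k+s*.033*xc) for s in(-1,1)]
        print(z[0].round(3).tolist(),"end x",max(e[0] for e in ends).round(3),"end z",min(e[2] for e in ends).round(3), z[1].as_matrix()[:,2].round(2))
    print()
np.savez("path.npz",q0=q0,V1=V1,V2=V2,H=H,N=N,v=v)
E
```

```text
v [-0.0013, -0.0008, 0.0004]
[-34.7, 21.9, -5.9, -38.2, -79.9, 31.7] [[0.522, -0.361, 0.541], [0.39, -0.453, 0.436]]
[-35.3, -4.4, -47.2, -108.5, -26.9, -143.5] [[0.24, -0.17, 0.484], [0.174, -0.049, 0.35]]
[-26.2, 15.7, -55.7, -151.1, -35.1, -101.3] [[0.279, -0.137, 0.339], [0.274, 0.052, 0.309]]
[-19.3, 23.1, -39.9, -153.9, -24.4, -105.1] [[0.422, -0.148, 0.339], [0.408, 0.04, 0.301]]
[-20.1, 27.3, -42.3, -157.8, -30.6, -99.9] [[0.41, -0.151, 0.299], [0.408, 0.04, 0.274]]
[0.457, -0.22, 0.146] end x 0.467 end z 0.141 [ 0.18  0.62 -0.77]
[0.48, -0.182, 0.148] end x 0.5 end z 0.145 [ 0.31  0.62 -0.72]
[0.5, -0.15, 0.153] end x 0.528 end z 0.151 [ 0.43  0.6  -0.67]
[0.518, -0.124, 0.16] end x 0.551 end z 0.157 [ 0.54  0.56 -0.62]
[0.533, -0.105, 0.168] end x 0.567 end z 0.162 [ 0.65  0.5  -0.57]
[0.543, -0.092, 0.175] end x 0.574 end z 0.164 [ 0.73  0.43 -0.53]
[0.547, -0.084, 0.179] end x 0.574 end z 0.163 [ 0.8   0.34 -0.5 ]
[0.545, -0.08, 0.181] end x 0.567 end z 0.159 [ 0.85  0.23 -0.48]
[0.537, -0.08, 0.179] end x 0.553 end z 0.151 [ 0.87  0.13 -0.47]
[0.522, -0.08, 0.172] end x 
[... 853 characters left out ...]
end x 0.577 end z 0.043 [ 0.78 -0.08 -0.62]
[0.583, 0.02, 0.074] end x 0.589 end z 0.041 [ 0.78 -0.08 -0.62]
[0.595, 0.018, 0.072] end x 0.601 end z 0.039 [ 0.78 -0.08 -0.62]
[0.608, 0.016, 0.07] end x 0.614 end z 0.037 [ 0.78 -0.08 -0.62]
[0.62, 0.014, 0.068] end x 0.626 end z 0.035 [ 0.77 -0.08 -0.63]
[0.633, 0.013, 0.066] end x 0.639 end z 0.033 [ 0.77 -0.08 -0.63]
[0.645, 0.012, 0.065] end x 0.651 end z 0.031 [ 0.77 -0.08 -0.63]
[0.658, 0.011, 0.063] end x 0.664 end z 0.029 [ 0.77 -0.08 -0.64]
[0.671, 0.011, 0.061] end x 0.676 end z 0.027 [ 0.77 -0.08 -0.64]
[0.683, 0.011, 0.059] end x 0.689 end z 0.026 [ 0.76 -0.08 -0.64]
[0.696, 0.011, 0.058] end x 0.701 end z 0.024 [ 0.76 -0.07 -0.64]
```

Run:
```python
from kin import *
z=np.load("path.npz"); v=z["v"]*[1,0,1]
def tp(C,f): Rt=pose(C,0,f,-1,0)[1]; return C[0]-Rt.apply(v),Rt
H=near(*tp((NEST[0]+[0,0,.027],NEST[1],NEST[2]),50),z["H"])
print(getcmd()[0].round(4),fk(np.radians(z["q0"]))[0].round(4))
rows(z["q0"],z["V1"],0,block=4,slow=1.15); print("==="); rows(z["V1"],z["V2"],0,block=4,slow=1.2); json.dump(H.tolist(),open("H.json","w"))
```

```text
[ 0.4573 -0.2196  0.1463] [ 0.4573 -0.2196  0.1463]
rows 36 minz 0.146
4 x [0, [-37.3, -12.3, 28.2], [0.125, -0.089, 0.39]]
4 x [0, [-71.2, -24.7, 48.8], [0.221, -0.216, 0.791]]
4 x [0, [-100.0, -35.7, 62.3], [0.282, -0.378, 1.2]]
--- new call
4 x [0, [-10.7, 17.9, 13.5], [0.012, -0.139, 0.433]]
4 x [0, [-17.4, 30.0, 20.6], [-0.014, -0.279, 0.874]]
4 x [0, [-18.1, 36.4, 22.2], [-0.079, -0.419, 1.319]]
--- new call
4 x [0, [2.0, -5.1, -5.0], [-0.079, -0.098, 0.461]]
4 x [0, [1.4, -18.5, -15.0], [-0.181, -0.176, 0.927]]
4 x [0, [0.0, -40.9, -29.2], [-0.309, -0.236, 1.393]]
===
rows 8 minz 0.076
4 x [0, [-15.6, -79.0, 47.9], [0.042, -0.049, 0.02]]
4 x [0, [-43.8, -110.3, 94.2], [0.0, -0.14, 0.0]]
```

>>> {"api": "carry_out", "payload": {
  "deltas": [
    [0, [-13, 0, -15.5], [0, 0, 0]],
    [0, [-32, 0, -38], [0, 0, 0]],
    [0, [-64.3, 0, -76.6], [0, 0, 0]],
    [0, [-64.3, 0, -76.6], [0, 0, 0]],
    [0, [-64.3, 0, -76.6], [0, 0, 0]]
  ]
}}

```text
time_s: 16.25
tcp_pos: [0.4588, -0.2199, 0.1494]
eef_rot: [-179.6, 39.9, -105.6]
contact_force: [-0.7, -0.7, -1.0]
gripper_width: 0.0174
gripper_force: 24.9
```

>>> {"api": "carry_out", "payload": {
  "deltas": [
    [0, [-37.3, -12.3, 28.2], [0.125, -0.089, 0.39]],
    [0, [-37.3, -12.3, 28.2], [0.125, -0.089, 0.39]],
    [0, [-37.3, -12.3, 28.2], [0.125, -0.089, 0.39]],
    [0, [-37.3, -12.3, 28.2], [0.125, -0.089, 0.39]],
    [0, [-71.2, -24.7, 48.8], [0.221, -0.216, 0.791]],
    [0, [-71.2, -24.7, 48.8], [0.221, -0.216, 0.791]],
    [0, [-71.2, -24.7, 48.8], [0.221, -0.216, 0.791]],
    [0, [-71.2, -24.7, 48.8], [0.221, -0.216, 0.791]],
    [0, [-100.0, -35.7, 62.3], [0.282, -0.378, 1.2]],
    [0, [-100.0, -35.7, 62.3], [0.282, -0.378, 1.2]],
    [0, [-100.0, -35.7, 62.3], [0.282, -0.378, 1.2]],
    [0, [-100.0, -35.7, 62.3], [0.282, -0.378, 1.2]]
  ]
}}

```text
time_s: 17.45
tcp_pos: [0.5237, -0.1166, 0.163]
eef_rot: [135.5, 32.0, 161.8]
contact_force: [0.2, -0.5, 0.0]
gripper_width: 0.0174
gripper_force: 24.9
```

>>> {"api": "carry_out", "payload": {
  "deltas": [
    [0, [-10.7, 17.9, 13.5], [0.012, -0.139, 0.433]],
    [0, [-10.7, 17.9, 13.5], [0.012, -0.139, 0.433]],
    [0, [-10.7, 17.9, 13.5], [0.012, -0.139, 0.433]],
    [0, [-10.7, 17.9, 13.5], [0.012, -0.139, 0.433]],
    [0, [-17.4, 30.0, 20.6], [-0.014, -0.279, 0.874]],
    [0, [-17.4, 30.0, 20.6], [-0.014, -0.279, 0.874]],
    [0, [-17.4, 30.0, 20.6], [-0.014, -0.279, 0.874]],
    [0, [-17.4, 30.0, 20.6], [-0.014, -0.279, 0.874]],
    [0, [-18.1, 36.4, 22.2], [-0.079, -0.419, 1.319]],
    [0, [-18.1, 36.4, 22.2], [-0.079, -0.419, 1.319]],
    [0, [-18.1, 36.4, 22.2], [-0.079, -0.419, 1.319]],
    [0, [-18.1, 36.4, 22.2], [-0.079, -0.419, 1.319]]
  ]
}}

```text
time_s: 18.65
tcp_pos: [0.5473, -0.0806, 0.1812]
eef_rot: [120.6, -18.0, 97.8]
contact_force: [0.0, 0.0, 1.1]
gripper_width: 0.0174
gripper_force: 24.9
```

>>> {"api": "carry_out", "payload": {
  "deltas": [
    [0, [2.0, -5.1, -5.0], [-0.079, -0.098, 0.461]],
    [0, [2.0, -5.1, -5.0], [-0.079, -0.098, 0.461]],
    [0, [2.0, -5.1, -5.0], [-0.079, -0.098, 0.461]],
    [0, [2.0, -5.1, -5.0], [-0.079, -0.098, 0.461]],
    [0, [1.4, -18.5, -15.0], [-0.181, -0.176, 0.927]],
    [0, [1.4, -18.5, -15.0], [-0.181, -0.176, 0.927]],
    [0, [1.4, -18.5, -15.0], [-0.181, -0.176, 0.927]],
    [0, [1.4, -18.5, -15.0], [-0.181, -0.176, 0.927]],
    [0, [0.0, -40.9, -29.2], [-0.309, -0.236, 1.393]],
    [0, [0.0, -40.9, -29.2], [-0.309, -0.236, 1.393]],
    [0, [0.0, -40.9, -29.2], [-0.309, -0.236, 1.393]],
    [0, [0.0, -40.9, -29.2], [-0.309, -0.236, 1.393]]
  ]
}}

```text
time_s: 19.85
tcp_pos: [0.5016, -0.0808, 0.1625]
eef_rot: [179.5, -60.1, -4.9]
contact_force: [0.2, -0.5, -0.8]
gripper_width: 0.0171
gripper_force: 24.9
```

Run:
```python
from kin import *
s=log(); z=np.load("path.npz"); p,q=fk(np.radians(z["V1"])); print(s["time_s"],s["joints"].round(1),z["V1"].round(1),s["tcp_pos"].round(4),p.round(4),(q.inv()*R.from_euler("xyz",s["eef_rot"],degrees=True)).as_rotvec().round(3),s["gripper_width"])
```

```text
19.85 [ -35.2   -4.4  -47.  -108.5  -27.  -143.3] [ -35.3   -4.4  -47.2 -108.5  -26.9 -143.5] [ 0.5016 -0.0808  0.1625] [ 0.5002 -0.0808  0.1613] [ 0.002  0.002 -0.006] 0.017129351811356115
```

Tracking is excellent. Next I move to the point in front of the tray and look.

>>> {"api": "carry_out", "payload": {
  "deltas": [
    [0, [-15.6, -79.0, 47.9], [0.042, -0.049, 0.02]],
    [0, [-15.6, -79.0, 47.9], [0.042, -0.049, 0.02]],
    [0, [-15.6, -79.0, 47.9], [0.042, -0.049, 0.02]],
    [0, [-15.6, -79.0, 47.9], [0.042, -0.049, 0.02]],
    [0, [-43.8, -110.3, 94.2], [0.0, -0.14, 0.0]],
    [0, [-43.8, -110.3, 94.2], [0.0, -0.14, 0.0]],
    [0, [-43.8, -110.3, 94.2], [0.0, -0.14, 0.0]],
    [0, [-43.8, -110.3, 94.2], [0.0, -0.14, 0.0]],
    [0, [-43.8, -110.3, 94.2], [0.0, -0.14, 0.0]]
  ]
}}

```text
time_s: 20.75
tcp_pos: [0.5713, 0.0234, 0.0778]
eef_rot: [179.8, -52.2, -5.2]
contact_force: [-0.3, -0.7, -0.3]
gripper_width: 0.0171
gripper_force: 24.9
```

Run:
```python
from kin import *
s=log(); z=np.load("path.npz"); c,q=getcmd(); print(s["time_s"],s["joints"].round(1),z["V2"].round(1),s["tcp_pos"].round(4),c.round(4),(q.inv()*R.from_euler("xyz",s["eef_rot"],degrees=True)).as_rotvec().round(3))
ims=[]
for n in("top","side"):
    p,d=r.capture(n); np.savez(f"pics/{n}6.npz",p=p,d=d)
    uv=proj(n,[[.6,.022,.075]])[0].astype(int); x,y=uv[0]-30,uv[1]-30; print(n,x,y)
    ims.append(cv2.resize(p[y:y+60,x:x+60,::-1],(400,400),interpolation=cv2.INTER_CUBIC))
cv2.imwrite("pics/n6.png",np.hstack(ims))
rows(z["V2"],json.load(open("H.json")),0,block=3,slow=1.6,save=False)
```

```text
20.75 [ -26.2   15.5  -55.5 -150.7  -34.9 -101.5] [ -26.2   15.7  -55.7 -151.1  -35.1 -101.3] [0.5713 0.0234 0.0778] [0.5703 0.0232 0.0763] [ 0.002  0.003 -0.004]
top 278 165
side 301 182
rows 6 minz 0.058
3 x [0, [31.0, 4.0, 55.8], [0.0, -0.018, -0.002]]
3 x [0, [63.1, -1.2, 110.8], [0.0, -0.035, 0.0]]
```

View pics/n6.png

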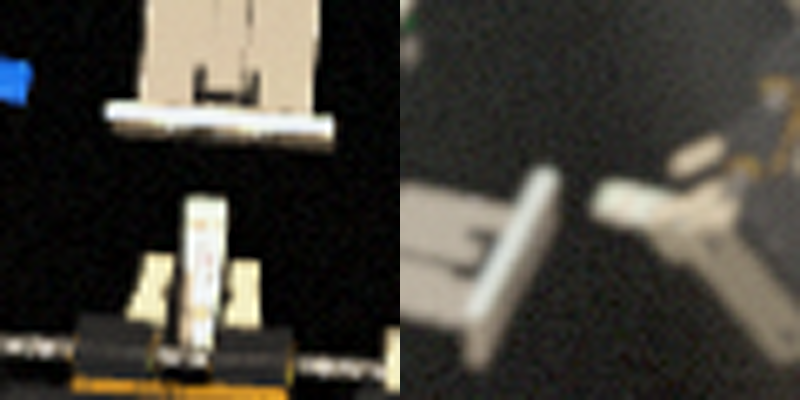

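The cassette is face up in the gripper. In the top view its window end is at about (309,194), pointing at the tray, and nothing blocks the panel. I check its pitch and offset numerically before placing.

Run:
```python
from kin import *
f=np.load("pics/top6.npz"); p,d=f["p"],f["d"]; s=r.get_state(); q=R.from_euler("xyz",s["eef_rot"],degrees=True); z=np.load("path.npz"); v=z["v"]*[1,0,1]
k=s["tcp_pos"]+q.apply(v); xc=q.apply([.643,0,.766]); print("pred xc",xc.round(3)); zc=np.cross(xc,[0,1,0]); zc/=np.linalg.norm(zc); zc*=np.sign(zc[2])
pe=proj("top",[k+.033*xc+.0025*zc,k-.033*xc+.0025*zc]); print("pred front/back px",pe.round(2))
g=p.min(2); u0,v0=pe[0].round().astype(int); print(u0,v0); print(g[v0-3:v0+20:1,u0-6:u0+7])
C=cloud("top",d); m=(g>150); 
for v_ in range(v0+1,v0+18,2):
    row=[C[v_,u] for u in range(u0-3,u0+4) if m[v_,u] and abs(C[v_,u][2]-.08)<.03]
    if row: print(v_,np.median(row,0).round(4))
```

```text
pred xc [ 0.995 -0.095  0.039]
pred front/back px [[309.06 193.67]
 [307.21 216.57]]
309 194
[[  0   0   3   8   1   6   0   7   2   5   4   3   1]
 [  5   4   0   7   7   0   5   7   3   5   1   9   1]
 [  3   1   1   0   7  10   4   1   3   2   0   2   5]
 [  3   0  21  81 105 103  76  67  50   3   6   5   2]
 [  0   9  54 184 208 206 199 194 184  19   0   3   4]
 [  3   0  72 220 238 237 236 236 229  32   7   2   2]
 [  1   7  67 213 231 229 233 230 213  30   7   0   6]
 [  2   4  70 192 185 183 222 206 191  29   0   3   4]
 [  1  12  85 222 212 210 232 225 196  20   3   2   3]
 [  3  14  99 240 243 242 242 239 201   0   0   0   0]
 [  1  10  97 242 236 230 239 241 202   0   2   2   4]
 [  1  15 106 241 231 228 234 240 185   8   2   4   3]
 [120  44 106 239 227 230 212 239 156  19  21  16  17]
 [178  51 107 238 224 234 206 239 128  67 143 138 137]
 [167  32  89 216 224 242 227 232  92  94 193 192 193]
 [129  35  72 175 230 241 203 232  77 111 194 195 193]
 [ 86  35  77 177 237 240 222 238  77 121 195 195 191]
 [ 45  33  89 183 241 242 242 232  55  93 176 197 194]
 [ 38  36  99 188 243 243 241 198  33  70 171 195 192]
 [ 34  29 103 176 228 219 235 176  48 123 190 197 196]
 [ 32  31  95 152 179 178 192 155  78 178 195 196 197]
 [ 30  34 117 154 179 176 193 104  94 195 196 195 194]
 [ 25  41 135 178 230 223 234  83  85 147 146 154 158]]
195 [0.5999 0.0217 0.0806]
197 [0.5942 0.0218 0.0797]
199 [0.5885 0.0218 0.0797]
201 [0.5825 0.022  0.0803]
203 [0.5766 0.022  0.0812]
205 [0.5711 0.0236 0.0798]
207 [0.5654 0.0235 0.0785]
209 [0.5597 0.0237 0.0785]
211 [0.5539 0.0253 0.0784]
```

Run:
```python
from kin import *
z=np.load("path.npz"); v=z["v"]*[1,0,1]
Rt=pose(NEST,0,50,-1,0)[1]; T=NEST[0]+[0,0,.027]-Rt.apply(v)+[.001,-.0011,0]; print(T.round(4))
plan(T,Rt)
```

```text
[0.697  0.011  0.0578]
delta [63.8, -0.2, 111.7] [0.0, -0.035, 0.0] rows>= 3
```

>>> {"api": "carry_out", "payload": {
  "deltas": [
    [0, [16, 0, 28], [0, -0.009, 0]],
    [0, [32, -0.1, 56], [0, -0.018, 0]],
    [0, [48, -0.2, 84], [0, -0.027, 0]],
    [0, [63.8, -0.2, 111.7], [0, -0.035, 0]],
    [0, [63.8, -0.2, 111.7], [0, -0.035, 0]],
    [0, [63.8, -0.2, 111.7], [0, -0.035, 0]],
    [0, [63.8, -0.2, 111.7], [0, -0.035, 0]],
    [0, [63.8, -0.2, 111.7], [0, -0.035, 0]],
    [0, [63.8, -0.2, 111.7], [0, -0.035, 0]]
  ]
}}

```text
time_s: 21.75
tcp_pos: [0.697, 0.0113, 0.0588]
eef_rot: [180.0, -50.1, -5.5]
contact_force: [-0.0, -0.3, -0.6]
gripper_width: 0.0174
gripper_force: 24.9
```

Run:
```python
from kin import *
s=log(); c,q=getcmd(); z=np.load("path.npz"); v=z["v"]*[1,0,1]; qm=R.from_euler("xyz",s["eef_rot"],degrees=True)
print(s["time_s"],s["joints"].round(1),s["tcp_pos"].round(4),"cmd",c.round(4),(q.inv()*qm).as_rotvec().round(3),s["contact_force"].round(1))
k=s["tcp_pos"]+qm.apply(v); xc=qm.apply([.643,0,.766]); print("pred xc",xc.round(3))
pe=proj("top",[k+.033*xc+[0,0,.0025],k-.033*xc+[0,0,.0025],k+[0,0,.0025]]); print(pe.round(2))
p,d=r.capture("top"); np.savez("pics/top7.npz",p=p,d=d); r_,e=r.capture("side"); np.savez("pics/side7.npz",p=r_,d=e)
u0,v0=pe[1].round().astype(int); print(u0,v0,"tray ref v=175-185"); print(p.min(2)[v0-19:v0+8,u0-9:u0+10])
err=s["tcp_pos"]-c; T=c-err; T[2]=NEST[0][2]-q.apply(v)[2]+.0012-err[2]
print("err",err.round(4)); plan(T,q,save=False)
```

```text
21.75 [ -19.3   23.   -39.6 -153.7  -24.2 -105.4] [0.697  0.0113 0.0588] cmd [0.697  0.011  0.0578] [ 0.001  0.001 -0.   ] [-0.  -0.3 -0.6]
pred xc [ 0.995 -0.097  0.001]
[[312.88 153.64]
 [311.05 175.09]
 [311.97 164.3 ]]
311 175 tray ref v=175-185
[[ 49  45  49  48  47  41  46  43  43  42  42  41  45  44  44  42   8   5
    9]
 [ 65  62  63  65  61  57  58  37  64  68  64  68  56  53  44  37  19  11
    3]
 [ 75  70  72  72  72  71  69  29  86  78  72  93  83  84  46  35  46  53
   48]
 [ 74  75  76  72  74  73  67  37 116 120 124 130 125 115  60  29  55  72
   73]
 [ 74  73  76  87  85  82  72  88 209 218 217 216 206 144  64  18  55  72
   74]
 [130 131 134 138 104  97  88 126 240 235 234 224 234 154  69  50  65  72
   73]
 [169 169 179 178 154 146  84 124 240 229 226 209 235 140  77 108 138 131
  131]
 [172 168 191 192 191 183  54 107 239 221 216 205 234 103  87 167 182 181
  176]
 [169 176 191 194 187 169  33  96 238 218 233 209 236  77 129 194 192 191
  188]
 [172 177 192 192 167 108  34 104 240 216 243 231 235  65 144 194 192 190
  151]
 [161 191 193 189 130  55  34 116 241 20
[... 717 characters left out ...]
0  93 103 113 134 116  34  42  38  38  39  37
   38]
 [ 40  39  41  29  46  36  41  62  76  85  96  91  38  38  39  41  39  40
   38]
 [ 40  37  38  37  41  43  43  39  46  50  58  54  38  39  40  39  42  39
   39]
 [ 41  38  41  39  39  40  40  39  40  41  42  41  39  40  40  38  39  39
   39]
 [120 141 115 111 109 110  85  86  84  64  61  56  38  36  41  41  40  39
   35]
 [179 191 178 174 172 180 162 161 154 153 150 152 136  54  43  43  48  45
   46]
 [203 190 181 185 199 195 193 192 201 188 199 195 184  54  40  41  47  45
   42]
 [198 185 185 192 201 193 192 198 212 163 196 188 164  32  41  34  32  27
   32]]
err [-0.      0.0004  0.001 ]
delta [-20.5, 0.3, 17.3] [0.0, 0.0, 0.0] rows>= 1
```

>>> {"api": "carry_out", "payload": {
  "deltas": [
    [0, [-0.3, -0.5, -0.3], [0, 0, 0]],
    [0, [-5, -0.5, 4], [0, 0, 0]],
    [0, [-9, -0.5, 7.2], [0, 0, 0]],
    [0, [-13, -0.5, 10.5], [0, 0, 0]],
    [0, [-16, -0.5, 13], [0, 0, 0]],
    [0, [-18.5, -0.5, 15.1], [0, 0, 0]],
    [0, [-20.8, -0.5, 17.0], [0, 0, 0]],
    [0, [-20.8, -0.5, 17.0], [0, 0, 0]],
    [0, [-20.8, -0.5, 17.0], [0, 0, 0]],
    [0, [-20.8, -0.5, 17.0], [0, 0, 0]]
  ]
}}

```text
time_s: 22.85
tcp_pos: [0.6973, 0.012, 0.0315]
eef_rot: [180.0, -50.0, -5.5]
contact_force: [-0.2, 0.4, 0.0]
gripper_width: 0.017
gripper_force: 24.9
```

Run:
```python
from kin import *
c,q=getcmd(); setcmd(c+q.apply(np.array([-20.8,-.5,17.])/1e3),q); c,q=getcmd(); z=np.load("path.npz"); v=z["v"]*[1,0,1]
s=log(); qm=R.from_euler("xyz",s["eef_rot"],degrees=True); k=s["tcp_pos"]+qm.apply(v); print(s["tcp_pos"].round(4),"cmd",c.round(4),"k",k.round(4),s["contact_force"].round(1),s["moment"].round(2))
p,d=r.capture("top"); np.savez("pics/top8.npz",p=p,d=d); p2,e=r.capture("side"); np.savez("pics/side8.npz",p=p2,d=e)
a=cv2.resize(p[140:195,283:343,::-1],(400,367),interpolation=cv2.INTER_CUBIC); b=cv2.resize(p2[190:245,275:335,::-1],(400,367),interpolation=cv2.INTER_CUBIC)
cv2.imwrite("pics/n8.png",np.hstack([a,b]))
```

```text
[0.6973 0.012  0.0315] cmd [0.6967 0.0115 0.0309] k [0.6968 0.0121 0.0303] [-0.2  0.4  0. ] [0.13 2.7  0.05]
```

View pics/n8.png

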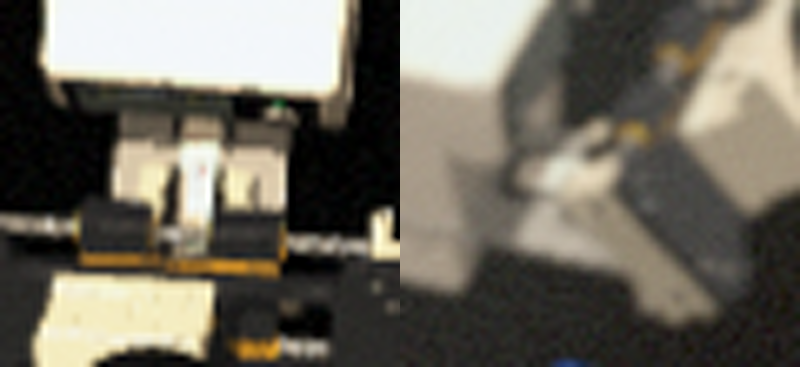

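>>> {"api": "carry_out", "payload": {
  "deltas": [
    [0, [-0.6, 0, -0.8], [0, 0, 0]],
    [0, [-0.6, 0, -0.8], [0, 0, 0]],
    [0, [-0.6, 0, -0.8], [0, 0, 0]]
  ]
}}

```text
time_s: 23.25
tcp_pos: [0.6965, 0.0121, 0.0318]
eef_rot: [180.0, -50.1, -5.5]
contact_force: [1.4, -0.1, 0.6]
gripper_width: 0.0171
gripper_force: 24.9
```

Run:
```python
from kin import *
c,q=getcmd(); setcmd(c+q.apply(np.array([-.6,0,-.8])/1e3),q); c,q=getcmd(); z=np.load("path.npz"); v=z["v"]*[1,0,1]
for i in range(3):
    s=r.get_state(); qm=R.from_euler("xyz",s["eef_rot"],degrees=True); k=s["tcp_pos"]+qm.apply(v); print(s["tcp_pos"].round(4),"k",k.round(4),s["contact_force"].round(1),s["moment"].round(2)); r.capture("top")
```

```text
[0.6965 0.0121 0.0318] k [0.696  0.0121 0.0305] [ 1.4 -0.1  0.6] [0.18 2.46 0.07]
[0.6966 0.012  0.0318] k [0.6961 0.0121 0.0305] [ 1.6 -1.  -0.1] [0.18 2.38 0.  ]
[0.6966 0.0121 0.0317] k [0.6961 0.0121 0.0305] [ 1.2  0.4 -0.6] [0.19 2.39 0.02]
```

>>> {"api": "carry_out", "payload": {
  "deltas": [
    [0.33, [0, 0, 0], [0, 0, 0]],
    [0.33, [0, 0, 0], [0, 0, 0]],
    [0.33, [0, 0, 0], [0, 0, 0]],
    [0.33, [0, 0, 0], [0, 0, 0]],
    [0.33, [0, 0, -5], [0, 0, 0]],
    [0.33, [0, 0, -15], [0, 0, 0]],
    [0.33, [0, 0, -40], [0, 0, 0]],
    [0.33, [0, 0, -75], [0, 0, 0]],
    [0.33, [0, 0, -120], [0, 0, 0]],
    [0.33, [0, 0, -120], [0, 0, 0]],
    [0.33, [0, 0, -120], [0, 0, 0]]
  ]
}}

```text
time_s: 24.5
tcp_pos: [0.6047, 0.0211, 0.1118]
eef_rot: [179.8, -50.3, -5.3]
contact_force: [0.3, -0.4, 0.4]
gripper_width: 0.0288
gripper_force: 0.0
```

Run:
```python
from kin import *
c,q=getcmd(); setcmd(c+q.apply([0,0,-.12]),q); s=log(); print(s["time_s"],s["joints"].round(1),s["tcp_pos"].round(4),getcmd()[0].round(4),s["moment"].round(2))
p,d=r.capture("top"); np.savez("pics/top9.npz",p=p,d=d); p2,e=r.capture("side"); np.savez("pics/side9.npz",p=p2,d=e)
a=cv2.resize(p[140:195,283:343,::-1],(400,367),interpolation=cv2.INTER_CUBIC); b=cv2.resize(p2[190:245,275:335,::-1],(400,367),interpolation=cv2.INTER_CUBIC)
cv2.imwrite("pics/n9.png",np.hstack([a,b]))
```

```text
24.5 [ -17.7    8.8  -42.1 -138.1  -14.  -123.1] [0.6047 0.0211 0.1118] [0.6043 0.0206 0.1081] [0.16 2.51 0.03]
```

View pics/n9.png

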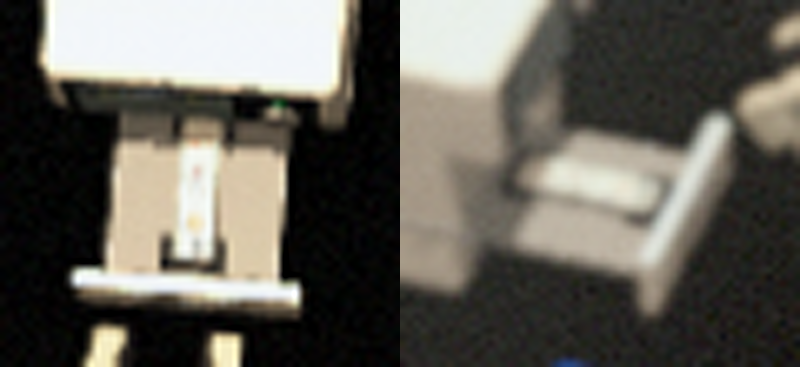

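The cassette lies in the nest. In the top view it is centred between the cheeks, from about (312,162) to (312,179), with its window end towards the reader and its well end at the front stop. Next I plan the push with shut fingers at a flatter tilt.

Run:
```python
from kin import *
f=np.load("pics/top9.npz"); C=cloud("top",f["d"]); print("cassette heights",[C[v,312,2].round(4) for v in range(163,178,2)], "floor/sled",[C[v,303,2].round(4) for v in range(165,176,3)])
s=r.get_state(); u=U(-5.6); F0=np.array([.642,.0166,0])
for fdeg in(56,60,65):
  for st in(-.03,0,.05,.09):
    P=F0+u*(st-.005)+[0,0,.022]; q=near(P,pose((P,u,Zup),0,fdeg,-1,0)[1],[-25,25,-48,-155,-45,-95]); print(fdeg,st,P.round(4),q.round(0).tolist(),elbow(q)[1:])
```

```text
cassette heights [np.float64(0.0334), np.float64(0.0328), np.float64(0.0278), np.float64(0.0349), np.float64(0.0318), np.float64(0.0327), np.float64(0.031), np.float64(0.0319)] floor/sled [np.float64(0.0216), np.float64(0.0196), np.float64(0.0218), np.float64(0.0223)]
IK residual 0.00019377354189558635
56 -0.03 [0.6072 0.02   0.022 ] [-27.0, 34.0, -58.0, -158.0, -57.0, -90.0] [[0.283, -0.147, 0.235], [0.3, 0.044, 0.238]]
56 0 [0.637  0.0171 0.022 ] [-25.0, 34.0, -56.0, -161.0, -56.0, -90.0] [[0.307, -0.143, 0.234], [0.325, 0.048, 0.233]]
56 0.05 [0.6868 0.0122 0.022 ] [-22.0, 33.0, -49.0, -162.0, -49.0, -93.0] [[0.361, -0.148, 0.241], [0.375, 0.043, 0.233]]
56 0.09 [0.7266 0.0083 0.022 ] [-21.0, 34.0, -44.0, -162.0, -44.0, -94.0] [[0.404, -0.152, 0.246], [0.415, 0.039, 0.233]]
IK residual 0.00148700923067613
60 -0.03 [0.6072 0.02   0.022 ] [-29.0, 38.0, -58.0, -155.0, -64.0, -88.0] [[0.279, -0.157, 0.214], [0.295, 0.034, 0.222]]
IK residual 1.485663334163222e-07
60 0 [0.637  0.0171 0.022 ] [-26.0, 40.0, -58.0, -161.0, -67.0, -87.0] [[0.288, -0.141, 0.202], [0.311, 0.049, 0.211]]
60 0.05 [0.6868 0.0122 0.022 ] [-23.0, 38.0, -52.0, -162.0, -59.0, -90.0] [[0.343, -0.147, 0.212], [0.361, 0.044, 0.211]]
60 0.09 [0.7266 0.0083 0.022 ] [-21.0, 37.0, -47.0, -163.0, -54.0, -92.0] [[0.386, -0.151, 0.217], [0.401, 0.04, 0.211]]
IK residual 0.004059918898395662
65 -0.03 [0.6072 0.02   0.022 ] [-32.0, 45.0, -58.0, -152.0, -75.0, -85.0] [[0.271, -0.169, 0.172], [0.287, 0.021, 0.193]]
IK residual 0.000534113998549422
65 0 [0.637  0.0171 0.022 ] [-28.0, 46.0, -58.0, -158.0, -78.0, -85.0] [[0.281, -0.15, 0.167], [0.304, 0.039, 0.185]]
65 0.05 [0.6868 0.0122 0.022 ] [-24.0, 44.0, -54.0, -162.0, -72.0, -87.0] [[0.324, -0.145, 0.174], [0.346, 0.046, 0.182]]
65 0.09 [0.7266 0.0083 0.022 ] [-22.0, 42.0, -49.0, -164.0, -66.0, -90.0] [[0.366, -0.149, 0.181], [0.386, 0.042, 0.182]]
```

Run:
```python
from kin import *
u=U(-5.6); F0=np.array([.642,.0166,0]); T=lambda st,f,z:(F0+u*(st-.006)+[0,0,z],pose((F0,u,Zup),0,f,-1,0)[1])
q=[-25,25,-50,-155,-40,-95]
for st,f in((-.02,50),(0,52),(.04,56),(.07,58),(.09,58)):
    q=near(*T(st,f,.024),q); print(st,f,q.round(1).tolist())
plan(*T(-.018,50,.024)); base=getcmd()
for st,f in((0,52),(.04,56),(.078,58)): plan(*T(st,f,.024),save=False)
plan(*T(.078,58,.024))
for st in(.084,.088,.092): plan(*T(st,58,.024),save=False)
```

```text
-0.02 50 [-24.2, 26.7, -53.3, -158.0, -40.7, -94.8]
0 52 [-23.8, 28.9, -52.6, -159.3, -44.0, -93.8]
0.04 56 [-22.8, 33.1, -50.6, -161.3, -50.0, -92.5]
0.07 58 [-21.9, 35.0, -48.0, -162.3, -51.3, -92.5]
0.09 58 [-21.0, 35.1, -45.5, -162.6, -48.9, -93.3]
delta [-55.5, 0.2, 64.8] [0.0, 0.0, 0.0] rows>= 2
delta [11.6, 0.0, 13.7] [0.0, 0.035, 0.0] rows>= 1
delta [37.3, 0.0, 44.4] [0.0, 0.105, 0.0] rows>= 2
delta [61.8, 0.0, 73.5] [0.0, 0.14, 0.0] rows>= 2
delta [61.8, 0.0, 73.5] [0.0, 0.14, 0.0] rows>= 2
delta [3.1, 0.0, 5.1] [0.0, 0.0, 0.0] rows>= 1
delta [5.3, 0.0, 8.5] [0.0, 0.0, 0.0] rows>= 1
delta [7.4, 0.0, 11.9] [0.0, 0.0, 0.0] rows>= 1
```

>>> {"api": "carry_out", "payload": {
  "deltas": [
    [0, [-10, 0, 12], [0, 0, 0]],
    [0, [-30, 0.1, 35], [0, 0, 0]],
    [0, [-45, 0.2, 52], [0, 0, 0]],
    [0, [-55.5, 0.2, 64.8], [0, 0, 0]],
    [0, [-55.5, 0.2, 64.8], [0, 0, 0]],
    [0, [-55.5, 0.2, 64.8], [0, 0, 0]],
    [0, [-55.5, 0.2, 64.8], [0, 0, 0]]
  ]
}}

```text
time_s: 25.3
tcp_pos: [0.619, 0.0193, 0.0249]
eef_rot: [180.0, -50.1, -5.5]
contact_force: [-0.0, 0.4, 0.0]
gripper_width: 0.0002
gripper_force: 0.0
```

>>> {"api": "carry_out", "payload": {
  "deltas": [
    [0, [6, 0, 7], [0, 0.018, 0]],
    [0, [11.6, 0, 13.7], [0, 0.035, 0]],
    [0, [15, 0, 18], [0, 0.044, 0]],
    [0, [20, 0, 24], [0, 0.057, 0]],
    [0, [25, 0, 30], [0, 0.07, 0]],
    [0, [31, 0, 37], [0, 0.088, 0]],
    [0, [37.3, 0, 44.4], [0, 0.105, 0]],
    [0, [43, 0, 51.5], [0, 0.114, 0]],
    [0, [49, 0, 58.5], [0, 0.123, 0]],
    [0, [55, 0, 65.5], [0, 0.132, 0]],
    [0, [61.8, 0, 73.5], [0, 0.14, 0]],
    [0, [61.8, 0, 73.5], [0, 0.14, 0]]
  ]
}}

```text
time_s: 26.5
tcp_pos: [0.7159, 0.0098, 0.0248]
eef_rot: [180.0, -58.1, -5.5]
contact_force: [1.0, -0.4, 1.1]
gripper_width: 0.0006
gripper_force: 0.0
```

Run:
```python
from kin import *
s=log(); c,q=getcmd(); u=U(-5.6); print(s["time_s"],s["joints"].round(1),s["tcp_pos"].round(4),c.round(4),s["contact_force"].round(1),s["gripper_width"], "along",((s["tcp_pos"]-[.642,.0166,0])@u+.006).round(4))
```

```text
26.5 [ -21.4   35.   -46.8 -162.4  -50.3  -92.9] [0.7159 0.0098 0.0248] [0.7137 0.0096 0.024 ] [ 1.  -0.4  1.1] 0.000567602267496872 along 0.0802
```

>>> {"api": "carry_out", "payload": {
  "deltas": [
    [0, [1.5, 0, 2.5], [0, 0, 0]],
    [0, [3.1, 0, 5.1], [0, 0, 0]],
    [0, [4.2, 0, 6.8], [0, 0, 0]],
    [0, [4.2, 0, 6.8], [0, 0, 0]]
  ]
}}

```text
time_s: 26.9
tcp_pos: [0.7223, 0.0095, 0.0247]
eef_rot: [180.0, -58.1, -5.5]
contact_force: [-1.2, 0.1, 0.3]
gripper_width: 0.0002
gripper_force: 0.4
```

Run:
```python
from kin import *
s=log(); u=U(-5.6); print(s["time_s"],s["tcp_pos"].round(4),s["contact_force"].round(1), "along",((s["tcp_pos"]-[.642,.0166,0])@u+.006).round(4))
p,d=r.capture("top"); p2,e=r.capture("side"); np.savez("pics/side10.npz",p=p2,d=e); np.savez("pics/top10.npz",p=p,d=d)
a=cv2.resize(p[130:190,283:343,::-1],(400,400),interpolation=cv2.INTER_CUBIC); b=cv2.resize(p2[180:240,265:325,::-1],(400,400),interpolation=cv2.INTER_CUBIC)
cv2.imwrite("pics/n10.png",np.hstack([a,b]))
```

```text
26.9 [0.7223 0.0095 0.0247] [-1.2  0.1  0.3] along 0.0867
```

>>> {"api": "carry_out", "payload": {
  "deltas": [
    [0, [0.5, 0, 0.85], [0, 0, 0]],
    [0, [1.1, 0, 1.7], [0, 0, 0]],
    [0, [1.6, 0, 2.5], [0, 0, 0]],
    [0, [1.6, 0, 2.5], [0, 0, 0]]
  ]
}}

```text
time_s: 27.4
tcp_pos: [0.7234, 0.0096, 0.0242]
eef_rot: [-180.0, -57.9, -5.5]
contact_force: [-13.4, -3.1, 6.3]
gripper_width: 0.0001
gripper_force: 6.7
```

>>> {"api": "carry_out", "payload": {
  "deltas": [
    [0, [0.5, 0, 0.85], [0, 0, 0]],
    [0, [1.1, 0, 1.7], [0, 0, 0]],
    [0, [1.1, 0, 1.7], [0, 0, 0]]
  ]
}}

```text
time_s: 27.7
tcp_pos: [0.7238, 0.0098, 0.024]
eef_rot: [-179.9, -57.8, -5.6]
contact_force: [-25.0, -4.9, 13.9]
gripper_width: 0.0006
gripper_force: 12.0
```

>>> {"api": "carry_out", "payload": {
  "deltas": [
    [0, [0.5, 0, 0.85], [0, 0, 0]],
    [0, [1.1, 0, 1.7], [0, 0, 0]],
    [0, [1.1, 0, 1.7], [0, 0, 0]]
  ]
}}

```text
time_s: 28.0
tcp_pos: [0.7241, 0.0098, 0.0239]
eef_rot: [-179.9, -57.8, -5.6]
contact_force: [-36.9, -8.5, 20.9]
gripper_width: 0.0006
gripper_force: 18.2
```

The hard stop is reached: the force rises with no further travel. I back off now.

>>> {"api": "carry_out", "payload": {
  "deltas": [
    [0, [-2.7, 0, -4.2], [0, 0, 0]],
    [0, [-8, 0, -12.7], [0, 0, 0]],
    [0, [-16, 0, -25], [0, 0, 0]],
    [0, [-30, 0, -45], [0, 0, 0]],
    [0, [-30, 0, -75], [0, 0, 0]],
    [0, [-10, 0, -105], [0, 0, 0]],
    [0, [10, 0, -130], [0, 0, 0]],
    [0, [10, 0, -130], [0, 0, 0]]
  ]
}}

```text
time_s: 28.8
tcp_pos: [0.6253, 0.0183, 0.1081]
eef_rot: [179.6, -58.6, -5.2]
contact_force: [1.0, 0.0, 0.2]
gripper_width: 0.0003
gripper_force: 0.0
```

Run:
```python
from kin import *
s=log(); print(s["time_s"],s["tcp_pos"].round(4),s["contact_force"].round(1),s["joints"].round(0))
p,d=r.capture("top"); p2,e=r.capture("side")
a=cv2.resize(p[130:190,283:343,::-1],(400,400),interpolation=cv2.INTER_CUBIC); b=cv2.resize(p2[180:240,265:325,::-1],(400,400),interpolation=cv2.INTER_CUBIC)
cv2.imwrite("pics/n11.png",np.hstack([a,b]))
```

```text
28.8 [0.6253 0.0183 0.1081] [1.  0.  0.2] [ -25.   18.  -54. -155.  -42.  -99.]
```

View pics/n11.png

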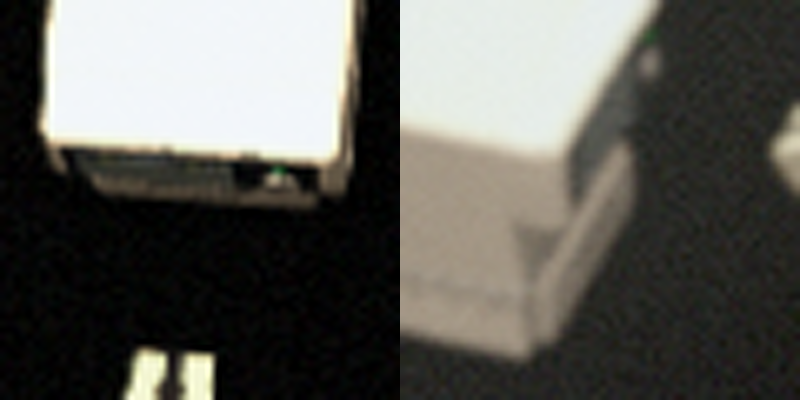

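The tray is home: in the side view its panel sits flush against the reader front at about (353,212), and the gripper is clear of everything. I hand in.

```bash
python3 -c "
from plant import r
print(r.close_job())"
```

```text
the job is handed in; nothing more can be done
None
```

I turned test_b face up using the stand, laid it in the nest with its window end towards the reader, pushed the tray home to its hard stop and handed the job in at about 29 s; at that stop the fingertips pressed the panel with about 43 N, over the 40 N limit if fingertips count as the gripper's body.

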